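# Clear a vacuum manifold's deck and hold its bayonet cap locked

### The arm

A 7-joint arm with a two-finger parallel gripper is mounted at the origin on the work surface. World frame = base frame: x ahead of the robot, y to its left, z up, the work surface at z = 0. Lengths are in m, angles in rad, forces in N, time in s.
With the tool pointing down it reaches from about 0.4 to 0.85 m from the base axis. Payload 4.5 kg.
Tool frame: the origin (TCP) lies midway between the tips of the shut fingers; the grasp point (between the pads) lies 19 mm behind it (r.grip_point_offset is the distance from the TCP to the grasp point, in m); z points along the fingers, y is the line along which they close (so a half turn about z gives the same grasp; the last joint's range is limited). The gripper opens to 88 mm and grips with 3 to 60 N. Pads are 18 mm wide; open, the fingers measure 123 mm over their backs; the gripper's body (75 mm by 187 mm) begins 45 mm behind the grasp point.
Start: joints at [-1.077, 0.689, -0.195, 1.565, 0.157, 0.902, -0.215], TCP at [0.277, 0.56, 0.239] pointing down, gripper open.
Joint ranges: [-3.01, 3.01], [-0.46, 2.08], [-1.47, 1.51], [0.13, 2.56], [-1, 4.14], [0.04, 2.09], [-2.66, 2.66]. Speed limits (rad/s): [2.57, 2.57, 3.14, 3.14, 3.14, 3.14, 3.14].

### API

Orientations are given as a unit quaternion [x, y, z, w].
In Python, from plant import r, optics gives the robot as it stands.
- The arm moves only by the shell command python3 -m pendant 'ROWS' [OPENING] [FORCE]. ROWS is JSON, a list of rows, each a list of 6 numbers: the shift along the tool's x, y, z as a fraction of full scale, then the turn, a rotation vector about the tool's x, y, z as a fraction of full scale. A call has 1 to 5 rows; each row shifts and turns the commanded pose from where the row before left it, along the tool's axes as they then stand; what a row does not reach is not made up. Full scale, the value 1, is 0.025 m for a shift and pi rad for a turn. A row lasts 1/12 s, in which the tool goes at most 41.7 mm and 7.16 degrees, less where a joint would pass 70% of its speed; a pose out of reach is approached as far as the arm can. A call with a number of a shift or a turn outside -1 to 1 is refused whole. A call with a gripper value outside its range is refused whole. OPENING is the opening, from -1 (shut) to 1 (fully open), set as the call begins (- or left out, the last holds). The fingers move at their own pace and stop on an object; FORCE is the grip in N (left out, the last holds). Time passes only in rows, so rows that do not move let the fingers close. It gives the time, the measured TCP pose, the force, the opening and the grip force at its end, in the units of the state.
- r.get_state(): the state, without advancing time (a new reading comes with each control period).
- optics.snapshot(name): name is "side" or "top" or "wrist"; returns (picture, depth): 400x640x3 uint8, blue, green, red; 400x640 float32, m along the optical axis (not along the pixel's ray), 0 where there is no reading.
- optics.calibration(name): a dict with "vfov" (degrees; the focal length in pixels is half the picture's height over the tangent of half this angle, whatever the lens; pixels are square), "cx", "cy" (the principal point, pixels), "k1" (the pictures are not rectified: a ray, as slopes to the right and down, at radius r is drawn at 1 + k1 r^2 times it, then the intrinsics apply), "cam_to_world" (4x4, takes a point from camera to world coordinates); the wrist camera has in their place "tool_from_camera" (4x4, takes a point from camera to tool coordinates, whose origin is the TCP and whose axes are the flange's). Camera axes: x right, y up, looking along -z (the intrinsics and any distortion apply to the point x, -y, -z); pixel columns grow to the right and rows downward; lengths in m; the calibration is good to about 2 mm. A picture is of the moment at which its call begins: read the wrist's pose just before it. calibration takes no time and is no camera call.
- r.finish_job(): hands the job in; it is judged then, once.
The state is a dict: "clock": time; "q": joint angles; "qd": joint speeds; "joint_torque": joint torques, N m; "tool_pos": TCP position; "eef_rot": TCP orientation; "contact_force": force on the tool from outside, world axes, zero at the start; "moment": the same for the moment, N m; "opening": opening from 0.0 (shut) to 1.0 (fully open); "finger_force": force on a finger pad.
Only numpy, scipy, OpenCV 4.12 (cv2) and the standard library are available. Lean on these libraries where they do the work, as an engineer would, in place of code of your own. Each camera call takes 0.05 s, during which the arm holds its last target. There are 200 camera calls.

### The job

Pick up the scraper block and use it to wipe the three broken plastic chips off the vacuum manifold's deck into its catch tray, without touching the chips with the fingers or the cap, then stand the scraper back down upright on the bench. Take the bayonet cap out of its stand, set it in the deck's port with its lugs in the slots, push it fully home against the spring until its flange is flush on the deck and twist it a quarter turn clockwise (seen from above) to the stop. It springs back if let go, so finish while still holding the cap pressed flush and fully turned; leave the other things on the bench where they are.

Things in the scene. Friction and masses are not known exactly. Their poses are not given: they have to be found in the camera images.
- manifold: Fixed vacuum manifold, a hollow box 170 x 170 mm and 60 mm high with a flat, rimless white deck, the bayonet port in the middle of it and a catch tray on its +y side. Origin under its centre on the bench; z up, the port's slots along x. With the cap flush its lugs are 4 mm clear below the deck and free to turn clockwise; let go, it rises about 4 mm and turns back.
- port (a point): Centre of the bayonet port at the deck's top face; axes as the manifold's. The port is a hole through the 8 mm deck: a round bore about 31 mm across with two slots, each 15 mm wide and reaching 27.5 mm from the centre along +x and -x. A flat spring plunger, 25 mm across, fills the bore level with the deck.
- tray (a point): Centre of the inner floor of the aluminium catch tray fixed along the manifold's +y side: 122.5 mm in +y from the port, 56 mm below the deck. 170 mm long (manifold x), 72 mm wide (manifold y), right against the deck's edge, which is 85 mm from the port; its outer walls reach 45 mm above the bench (15 mm lower than the deck).
- plunger (a joint): Spring plunger in the port, metres pushed down: 0 level with the deck, about 0.018 with the cap flush. Takes about 5 N to start and 9.5 N at 0.018.
- turn_ring (a joint): Sprung ring under the deck that the cap's lugs carry round, radians clockwise seen from above: 0 at rest, stop at 1.3. It lags the cap's own turn by about 0.05 to 0.25 rad (play): a cap turned 1.5 rad from the slots is at or near the stop. Torque 0.05 to 0.18 N m, springs back when let go. Counter-clockwise is blocked.
- cap: Grey bayonet cap, 0.22 kg; origin at the centre of its flange's underside. Flange 72 mm across, 10 thick; on it an upright grip rib 60 long along x, 16 thick along y, 10 to 51 mm above the origin. Below, a stem 26 across and 18 long with two lugs at its foot along +x and -x (in line with the rib), 48 tip to tip, 10 wide (7 at the bottom), 12 to 18 mm below the origin. Same after a half turn.
- stand: Fixed white block 90 x 90 x 34 mm with a 57 mm round hole through it; origin under its centre. The cap starts with its stem in the hole and its flange resting on top.
- scraper: Wooden scraper block with a rubber foot, standing upright on the bench, 0.25 kg; origin at the centre of its underside, z up. Foot 142 mm long along x, 26 mm along y; body to 35 mm high; on top a grip rib 100 mm long along x, 20 mm thick along y, from 33 to 76 mm high.
- chip0: Orange chip of a broken plastic rack lying loose on the deck near or over the port, about 27 x 19 x 12 mm, 10 g; origin under its centre.
- chip1: Orange chip of a broken plastic rack lying loose on the deck near or over the port, about 30 x 18 x 12 mm, 10 g; origin under its centre.
- chip2: Orange chip of a broken plastic rack lying loose on the deck near or over the port, about 25 x 21 x 12 mm, 10 g; origin under its centre.
- tube_rack: Bystander: orange tube rack 96 x 138 x 50 mm with a few capped tubes standing in it, in all 101 mm; origin under its centre. Leave it alone.
- reagent_bottle: Bystander: amber reagent bottle, diameter 60, height 130 mm; origin under its centre. Leave it alone.
- beaker: Bystander: glass beaker, rim diameter 70, height 70 mm; origin under its centre. Leave it alone.
There are look-alikes about, which are no part of the job. Leave any black, green or turquoise look-alike of the cap alone.

How it is judged:
On the way, in this order (a step that is already met when the one before it is completed fails the run):
1. the scraper is held in the fingers, lifted off the bench (contact force between the fingers and scraper above 1 N and height (world z) of scraper above 0.03 m), for 0.1 s.
2. all three chips lie in the catch tray (y of chip0 in the frame of port between 0.083 and 0.165 m and x of chip0 in the frame of port between -0.092 and 0.092 m and z of each of chip0, chip1, chip2 in the frame of port below -0.015 m and y of chip1 in the frame of port between 0.083 and 0.165 m and x of chip1 in the frame of port between -0.092 and 0.092 m and y of chip2 in the frame of port between 0.083 and 0.165 m and x of chip2 in the frame of port between -0.092 and 0.092 m), for 0.2 s.
3. the scraper stands on the bench, let go (height (world z) of scraper below 0.008 m and angle between scraper's own z axis and vertical below 0.15 rad and contact force between the fingers and scraper below 0.1 N and linear speed of scraper below 0.02 m/s), for 0.2 s.
4. the cap is pushed home in the port, not yet turned (horizontal distance between cap and port below 0.005 m and z of cap in the frame of port below 0.004 m and angle between cap's own z axis and vertical below 0.1 rad and value of joint turn_ring below 0.4 rad), for 0.05 s.
At the end, for the whole second after the job is handed in: Fingers hold the cap (over 3 N) in the port, within 5 mm of its axis, level, flange within 2.5 mm of the deck, plunger in over 15 mm, ring turned over 1.05 of 1.3 rad; the three chips lie in the catch tray, the scraper stands upright (0.15 rad) on the bench, let go (all of step 2 and all of step 3 and horizontal distance between cap and port below 0.005 m and z of cap in the frame of port below 0.0025 m and angle between cap's own z axis and vertical below 0.1 rad and value of joint turn_ring above 1.05 rad and value of joint plunger above 0.015 m and contact force between the fingers and cap above 3 N and linear speed of cap below 0.02 m/s); the arm keeps its last pose, push and grip.
It fails at once if the fingers touch a chip (contact force between the fingers and chip0 above 0.5 N or contact force between the fingers and chip1 above 0.5 N or contact force between the fingers and chip2 above 0.5 N).
It fails at once if the cap touches a chip (contact force between cap and chip0 above 0.5 N or contact force between cap and chip1 above 0.5 N or contact force between cap and chip2 above 0.5 N).
It fails at once if a bystander is moved by more than 30 mm (distance of any of tube_rack, reagent_bottle, beaker from where it was at the start of the episode above 0.03 m).
It also fails if it takes over 72 s, if anything falls off the work surface, if the arm or the gripper's body presses on something with over 40 N, if the wrist force passes 120 N, or if a joint passes its speed limit or range.

## Working session

There is one attempt and no reset: what is moved stays moved. The work goes in short steps, Python scripts to look and compute and a shell command to move; the robot and the scene stay as the last step left them, time stands still between calls to the robot, and variables do not carry over. Pictures are saved under pics/ and viewed, at most 12 in all, crops included, and the job is handed in when it is done.

```bash
ls; mkdir -p pics; cat > h.py <<'E'
import numpy as np, cv2
from plant import r, optics
from scipy.spatial.transform import Rotation as R
def cam(name, st=None):
    c=optics.calibration(name); f=200/np.tan(np.radians(c['vfov'])/2)
    if 'cam_to_world' in c: T=np.array(c['cam_to_world'])
    else:
        st=st or r.get_state(); W=np.eye(4); W[:3,:3]=R.from_quat(st['eef_rot']).as_matrix(); W[:3,3]=st['tool_pos']
        T=W@np.array(c['tool_from_camera'])
    return dict(f=f,cx=c['cx'],cy=c['cy'],k1=c['k1'],T=T)
def rays(C,uv):
    K=np.array([[C['f'],0,C['cx']],[0,C['f'],C['cy']],[0,0,1.]])
    uv=np.asarray(uv,float).reshape(-1,1,2)
    p=cv2.undistortPoints(uv,K,np.array([C['k1'],0,0,0.])).reshape(-1,2)
    d=np.c_[p[:,0],-p[:,1],-np.ones(len(p))]
    return C['T'][:3,3], d@C['T'][:3,:3].T
def onz(C,uv,z):
    o,d=rays(C,uv); return o+d*((z-o[2])/d[:,2])[:,None]
def cloud(C,uv,depth):
    uv=np.asarray(uv).reshape(-1,2); o,d=rays(C,uv); return o+d*depth[uv[:,1],uv[:,0]][:,None]
def snap(name,fn=None):
    st=r.get_state(); C=cam(name,st); im,d=optics.snapshot(name)
    if fn: cv2.imwrite('pics/'+fn,im); np.savez('pics/'+fn+'.npz',d=d,**C)
    return im,d,C
E
python3 - <<'E'
from h import *
for n in('top','side','wrist'):
    im,d,C=snap(n,n+'0.png'); print(n,C['f'],C['k1'],C['T'].round(3).tolist(),(d>0).mean())
a=[cv2.imread(f'pics/{n}0.png') for n in('top','side')]
cv2.imwrite('pics/all0.png',cv2.resize(np.vstack(a),(480,600)))
print(r.get_state(), r.grip_point_offset)
E
```

```text
pics
top 366.5147806509618 -0.015610602822719307 [[0.004, 0.998, -0.068, 0.499], [-1.0, 0.004, 0.007, 0.051], [0.007, 0.068, 0.998, 1.237], [0.0, 0.0, 0.0, 1.0]] 0.9960078125
side 416.8236035179864 -0.005488046551238232 [[0.889, 0.332, -0.317, 0.258], [-0.458, 0.665, -0.59, -0.538], [0.015, 0.67, 0.743, 0.845], [0.0, 0.0, 0.0, 1.0]] 0.99591796875
wrist 295.65497014630085 -0.041033863592362003 [[0.444, -0.855, -0.267, 0.208], [0.896, 0.423, 0.134, 0.595], [-0.002, -0.299, 0.954, 0.383], [0.0, 0.0, 0.0, 1.0]] 0.99581640625
{'clock': 0.15, 'q': array([-1.07720434,  0.68973833, -0.1945472 ,  1.56606051,  0.15732635,
        0.90251072, -0.21507752]), 'qd': array([-0.00076617, -0.00507741, -0.00044318, -0.00304406,  0.00149148,
        0.00127792,  0.00050639]), 'joint_torque': array([-1.47514402e-03, -5.27865279e+01, -1.26854707e+00, -1.53586972e+01,
       -5.24882355e-02,  3.88885819e-03,  1.14141044e-04]), 'tool_pos': array([0.27717613, 0.55966631, 0.23813975]), 'eef_rot': array([ 2.27820721e-01,  9.73702871e-01, -6.54839751e-04, -9.62378883e-05]), 'contact_force': array([-0.43874508,  0.23971896,  0.28026268]), 'moment': array([ 0.00575465,  0.01904188, -0.02626145]), 'finger_force': 0.0, 'opening': 1.001434266685415} 0.0187
```

View pics/top0.png

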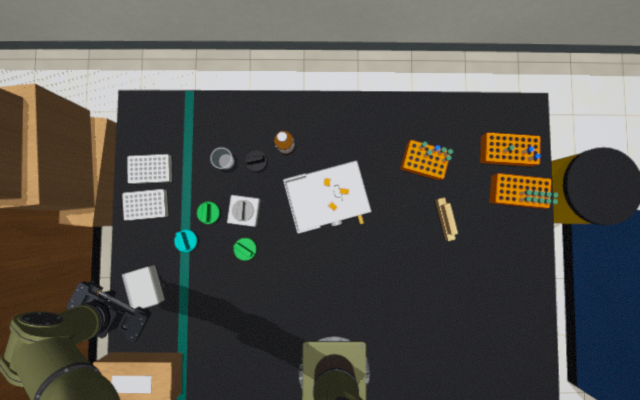

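View pics/side0.png

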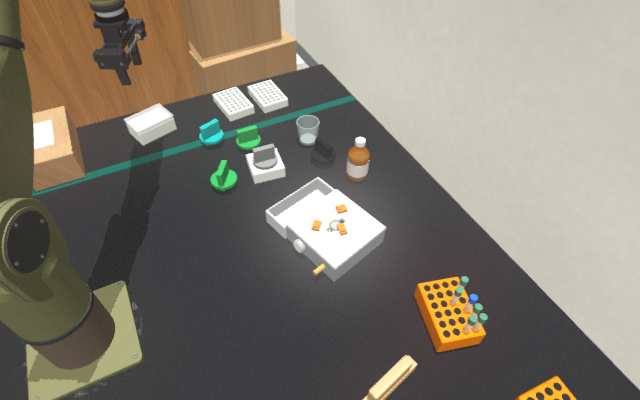

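Top view: the grey cap is in the white stand at (243,211). Its look-alikes are green at (208,212) and (245,249), turquoise at (185,240) and black at (256,160). The scraper is at (447,218); the only similar things are the racks, which are orange. The manifold is at (328,197) with its tray on the left, and the chips are at (327,182), (343,191) and (333,206). By the description I choose the grey cap.

```bash
python3 - <<'E'
from h import *
im=cv2.imread('pics/top0.png'); z=np.load('pics/top0.png.npz'); C={k:z[k] for k in('f','cx','cy','k1','T')}; d=z['d']
def rep(n,box,f):
    x0,y0,x1,y1=box; v,u=np.mgrid[y0:y1,x0:x1]; uv=np.c_[u.ravel(),v.ravel()]
    P=cloud(C,uv,d); hsv=cv2.cvtColor(im,cv2.COLOR_BGR2HSV)[uv[:,1],uv[:,0]].astype(int)
    m=f(P,hsv); Q=P[m].astype(np.float32)
    if len(Q)<4: print(n,len(Q));return
    rc=cv2.minAreaRect(Q[:,:2]); print(n,len(Q),'c',np.round(rc[0],4),'sz',np.round(rc[1],3),'ang',round(rc[2],1),'z',np.percentile(Q[:,2],[10,50,90]).round(3))
rep('scr rib',(430,190,465,245),lambda P,h:(P[:,2]>.06))
rep('scr all',(430,190,465,245),lambda P,h:(P[:,2]>.02))
rep('deck',(280,155,375,235),lambda P,h:(abs(P[:,2]-.06)<.008))
rep('manif',(280,155,375,235),lambda P,h:(P[:,2]>.03)&(h[:,1]<60))
rep('chips',(315,172,356,214),lambda P,h:(h[:,1]>120))
rep('caprib',(226,193,262,230),lambda P,h:(P[:,2]>.065))
rep('cap',(226,193,262,230),lambda P,h:(P[:,2]>.038))
rep('stand',(224,190,264,232),lambda P,h:(P[:,2]>.02))
rep('knob',(354,210,370,228),lambda P,h:(h[:,1]>120))
rep('rack',(398,135,458,182),lambda P,h:(P[:,2]>.02))
rep('bottle',(272,128,298,155),lambda P,h:(P[:,2]>.05))
rep('beaker',(208,145,237,173),lambda P,h:(P[:,2]>.03))
rep('black',(243,148,268,173),lambda P,h:(P[:,2]>.02))
rep('green2',(230,235,260,265),lambda P,h:(P[:,2]>.01))
rep('green1',(195,200,221,225),lambda P,h:(P[:,2]>.01))
E
```

```text
Traceback (most recent call last):
cv2.error: OpenCV(4.12.0) /io/opencv/modules/imgproc/src/convhull.cpp:143: error: (-215:Assertion failed) total >= 0 && (depth == CV_32F || depth == CV_32S) in function 'convexHull'
```

```bash
cat > rep.py <<'E'
from h import *
def rep(n,im,d,C,box,f):
    x0,y0,x1,y1=box; v,u=np.mgrid[y0:y1,x0:x1]; uv=np.c_[u.ravel(),v.ravel()]
    P=cloud(C,uv,d); hsv=cv2.cvtColor(im,cv2.COLOR_BGR2HSV)[uv[:,1],uv[:,0]].astype(int)
    m=f(P,hsv); Q=P[m].astype(np.float32)
    if len(Q)<4: print(n,len(Q));return
    rc=cv2.minAreaRect(np.ascontiguousarray(Q[:,:2])); print(n,len(Q),'c',np.round(rc[0],4),'sz',np.round(rc[1],3),'ang',round(rc[2],1),'z',np.percentile(Q[:,2],[10,50,90]).round(3))
    return Q
E
python3 - <<'E'
from rep import *
im=cv2.imread('pics/top0.png'); z=np.load('pics/top0.png.npz'); C={k:z[k] for k in('f','cx','cy','k1','T')}; d=z['d']
from functools import partial
_r=rep
rep=lambda n,b,f:_r(n,im,d,C,b,f)
rep('scr rib',(430,190,465,245),lambda P,h:(P[:,2]>.06))
rep('scr all',(430,190,465,245),lambda P,h:(P[:,2]>.02))
rep('deck',(280,155,375,235),lambda P,h:(abs(P[:,2]-.06)<.008))
rep('manif',(280,155,375,235),lambda P,h:(P[:,2]>.03)&(h[:,1]<60))
rep('chips',(315,172,356,214),lambda P,h:(h[:,1]>120))
rep('caprib',(226,193,262,230),lambda P,h:(P[:,2]>.065))
rep('cap',(226,193,262,230),lambda P,h:(P[:,2]>.038))
rep('stand',(224,190,264,232),lambda P,h:(P[:,2]>.02))
rep('knob',(354,210,370,228),lambda P,h:(h[:,1]>120))
rep('rack',(398,135,458,182),lambda P,h:(P[:,2]>.02))
rep('bottle',(272,128,298,155),lambda P,h:(P[:,2]>.05))
rep('beaker',(208,145,237,173),lambda P,h:(P[:,2]>.03))
rep('black',(243,148,268,173),lambda P,h:(P[:,2]>.02))
rep('green2',(230,235,260,265),lambda P,h:(P[:,2]>.01))
rep('green1',(195,200,221,225),lambda P,h:(P[:,2]>.01))
E
```

```text
scr rib 239 c [ 0.5259 -0.1696] sz [0.435 0.095] ang 84.6 z [0.068 0.075 0.078]
scr all 486 c [ 0.4707 -0.1711] sz [0.14  0.426] ang 10.9 z [0.031 0.059 0.077]
deck 2627 c [ 0.5906 -0.007 ] sz [0.17 0.17] ang 15.5 z [0.057 0.06  0.063]
manif 2833 c [0.5768 0.0282] sz [0.187 0.245] ang 15.5 z [0.055 0.06  0.063]
chips 112 c [0.5854 0.0135] sz [0.085 0.078] ang 61.4 z [0.065 0.068 0.073]
caprib 106 c [0.5307 0.1802] sz [0.259 0.057] ang 88.6 z [0.074 0.085 0.088]
cap 380 c [0.534  0.1949] sz [0.081 0.284] ang 2.3 z [0.041 0.045 0.086]
stand 752 c [0.5187 0.1989] sz [0.298 0.09 ] ang 82.2 z [0.032 0.039 0.083]
knob 42 c [ 0.5076 -0.0228] sz [0.148 0.027] ang 89.6 z [-0.001  0.034  0.037]
rack 1360 c [ 0.6497 -0.1447] sz [0.154 0.47 ] ang 19.4 z [0.045 0.05  0.094]
bottle 306 c [0.648  0.1046] sz [0.311 0.059] ang 30.5 z [0.074 0.092 0.13 ]
beaker 215 c [0.5975 0.233 ] sz [0.408 0.067] ang 52.2 z [0.038 0.06  0.072]
black 365 c [0.6078 0.1747] sz [0.328 0.068] ang 44.7 z [0.025 0.03  0.069]
green2 380 c [0.4575 0.1946] sz [0.07  0.293] ang 26.7 z [0.026 0.03  0.069]
green1 388 c [0.5297 0.2519] sz [0.069 0.4  ] ang 1.1 z [0.026 0.031 0.07 ]
```

```bash
sed -i 's/m=f(P,hsv)/m=f(P,hsv)\&(P[:,2]<.3)/' rep.py
python3 - <<'E'
from rep import *
im=cv2.imread('pics/top0.png'); z=np.load('pics/top0.png.npz'); C={k:z[k] for k in('f','cx','cy','k1','T')}; d=z['d']
_r=rep
rep=lambda n,b,f:_r(n,im,d,C,b,f)
rep('scr rib',(430,190,465,245),lambda P,h:(P[:,2]>.06))
rep('scr all',(430,190,465,245),lambda P,h:(P[:,2]>.02))
rep('deck',(280,155,375,235),lambda P,h:(abs(P[:,2]-.06)<.008))
rep('manif',(280,155,375,235),lambda P,h:(P[:,2]>.03)&(h[:,1]<60))
rep('caprib',(226,193,262,230),lambda P,h:(P[:,2]>.065))
rep('cap',(226,193,262,230),lambda P,h:(P[:,2]>.038))
rep('stand',(224,190,264,232),lambda P,h:(P[:,2]>.02))
rep('knob',(354,210,370,228),lambda P,h:(h[:,1]>120)&(P[:,2]>.015))
rep('rack',(398,135,458,182),lambda P,h:(P[:,2]>.02))
rep('bottle',(272,128,298,155),lambda P,h:(P[:,2]>.05))
rep('beaker',(208,145,237,173),lambda P,h:(P[:,2]>.03))
rep('black',(243,148,268,173),lambda P,h:(P[:,2]>.02))
rep('green2',(230,235,260,265),lambda P,h:(P[:,2]>.01))
rep('green1',(195,200,221,225),lambda P,h:(P[:,2]>.01))
st=r.get_state();print(R.from_quat(st['eef_rot']).as_matrix().round(3).tolist()); c=optics.calibration('wrist'); print(np.round(c['tool_from_camera'],3).tolist(),c['vfov'])
E
```

```text
scr rib 234 c [ 0.5079 -0.3648] sz [0.099 0.022] ang 13.0 z [0.068 0.075 0.078]
scr all 481 c [ 0.5077 -0.3645] sz [0.14  0.025] ang 14.2 z [0.031 0.059 0.077]
deck 2627 c [ 0.5906 -0.007 ] sz [0.17 0.17] ang 15.5 z [0.057 0.06  0.063]
manif 2800 c [0.5768 0.0282] sz [0.187 0.245] ang 15.5 z [0.055 0.06  0.063]
caprib 104 c [0.5336 0.302 ] sz [0.016 0.057] ang 89.6 z [0.074 0.085 0.088]
cap 378 c [0.5299 0.3002] sz [0.081 0.072] ang 1.1 z [0.041 0.045 0.086]
stand 749 c [0.5328 0.3025] sz [0.088 0.09 ] ang 82.5 z [0.032 0.039 0.083]
knob 29 c [ 0.5062 -0.082 ] sz [0.027 0.011] ang 12.4 z [0.031 0.035 0.037]
rack 1348 c [ 0.7038 -0.2988] sz [0.139 0.097] ang 74.2 z [0.045 0.05  0.092]
bottle 305 c [0.7564 0.1693] sz [0.059 0.058] ang 45.5 z [0.074 0.092 0.13 ]
beaker 213 c [0.7006 0.3664] sz [0.069 0.065] ang 89.8 z [0.038 0.06  0.072]
black 362 c [0.6989 0.2645] sz [0.068 0.07 ] ang 73.2 z [0.025 0.03  0.069]
green2 374 c [0.4074 0.2941] sz [0.07  0.068] ang 46.0 z [0.026 0.03  0.069]
green1 386 c [0.5263 0.4165] sz [0.07 0.07] ang 2.6 z [0.026 0.031 0.07 ]
[[-0.896, 0.444, -0.0], [0.444, 0.896, -0.001], [-0.0, -0.001, -1.0]]
[[-0.0, 0.954, 0.299, 0.078], [1.0, 0.0, 0.001, 0.001], [0.0, 0.299, -0.954, -0.146], [0.0, 0.0, 0.0, 1.0]] 68.15388758227495
```

```bash
cat > to.py <<'E'
import sys
from h import *
# to.py x y z yaw(deg of tool x) -> tool-frame units to go
def go(x,y,z,yaw):
    st=r.get_state(); M=R.from_quat(st['eef_rot']).as_matrix(); t=np.radians(yaw)
    cy=np.degrees(np.arctan2(M[1,0],M[0,0]))
    Mt=np.array([[np.cos(t),np.sin(t),0],[np.sin(t),-np.cos(t),0],[0,0,-1]])
    rv=R.from_matrix(M.T@Mt).as_rotvec()
    dp=np.array([x,y,z])-st['tool_pos']
    print('t',round(st['clock'],2),'at',st['tool_pos'].round(4),'yaw',round(cy,1),'q',st['q'].round(2),'F',st['contact_force'].round(1),'open',round(st['opening'],3),'ff',round(st['finger_force'],1))
    print('shift now-frame units',(M.T@dp/.025).round(3),'target-frame',(Mt.T@dp/.025).round(3),'turn units',(rv/np.pi).round(4),'deg',np.degrees(rv).round(1))
if __name__=='__main__': go(*map(float,sys.argv[1:5]))
E
python3 -m pendant '[[0,0,0,0,0,0.0389],[0,0,0,0,0,0.0389],[0,0,0,0,0,0.0389],[0,0,0,0,0,0.0389],[0,0,0,0,0,0.0389]]'
python3 -m pendant '[[0,0,0,0,0,0.0389],[0,0,0,0,0,0.0389],[0,0,0,0,0,0.0389],[0,0,0,0,0,0.0389],[0,0,0,0,0,0.0389]]'
python3 to.py 0.50 0.30 0.27 13.6
```

```text
clock: 0.57
tool_pos: [0.2772, 0.5599, 0.2384]
eef_rot: [0.513, 0.859, -0.0, -0.0]
contact_force: [1.2, -0.3, 0.3]
opening: 1.002
finger_force: 0.0
clock: 0.98
tool_pos: [0.2771, 0.5599, 0.2384]
eef_rot: [0.747, 0.665, -0.0, 0.0]
contact_force: [-0.9, 0.5, 0.2]
opening: 0.996
finger_force: 0.0
t 0.98 at [0.2771 0.5599 0.2384] yaw 83.3 q [-1.27  0.69  0.16  1.58 -0.13  0.88 -1.18] F [-0.9  0.5  0.2] open 0.996 ff 0.0
shift now-frame units [-9.287 10.069 -1.262] target-frame [ 6.222 12.203 -1.263] turn units [0.000e+00 2.000e-04 3.872e-01] deg [ 0.   0.  69.7]
```

```bash

python3 -m pendant '[[0,0,-0.25,0,0,0.0388],[0,0,-0.25,0,0,0.0388],[0,0,-0.25,0,0,0.0388],[0,0,-0.25,0,0,0.0388],[0,0,-0.25,0,0,0.0388]]'
python3 -m pendant '[[0,0,0,0,0,0.0388],[0,0,0,0,0,0.0388],[0,0,0,0,0,0.0388],[0,0,0,0,0,0.0388],[0,0,0,0,0,0.0388]]'
python3 -m pendant '[[0.6,1,0,0,0,0],[0.6,1,0,0,0,0],[0.6,1,0,0,0,0],[0.6,1,0,0,0,0],[0.6,1,0,0,0,0]]'
python3 -m pendant '[[0.6,1,0,0,0,0],[0.6,1,0,0,0,0],[0.6,1,0,0,0,0],[0.4,1,0,0,0,0],[0.4,1,0,0,0,0]]'
python3 -m pendant '[[0,1,0,0,0,0],[0,1,0,0,0,0],[0,0,0,0,0,0],[0,0,0,0,0,0]]'
python3 - <<'E'
from h import *; snap('wrist','w1.png')
E
python3 to.py 0.50 0 0.27 13.6
```

```text
clock: 1.4
tool_pos: [0.277, 0.56, 0.2699]
eef_rot: [0.912, 0.41, -0.0, 0.0]
contact_force: [-0.1, 0.1, -1.1]
opening: 1.001
finger_force: 0.0
clock: 1.82
tool_pos: [0.277, 0.56, 0.2697]
eef_rot: [0.993, 0.117, -0.0, 0.0]
contact_force: [0.3, 0.2, 0.0]
opening: 1.002
finger_force: 0.0
clock: 2.23
tool_pos: [0.3804, 0.4556, 0.2697]
eef_rot: [0.993, 0.12, -0.0, 0.0]
contact_force: [0.4, -0.0, -0.1]
opening: 1.002
finger_force: 0.0
clock: 2.65
tool_pos: [0.4735, 0.3495, 0.2697]
eef_rot: [0.993, 0.12, -0.0, 0.0]
contact_force: [0.8, 0.4, -0.5]
opening: 1.003
finger_force: 0.0
clock: 2.98
tool_pos: [0.4852, 0.3008, 0.27]
eef_rot: [0.993, 0.119, -0.0, 0.0]
contact_force: [-0.8, 1.1, -0.5]
opening: 1.001
finger_force: 0.0
t 3.03 at [0.4846 0.3027 0.2699] yaw 13.8 q [-0.92  0.62  0.49  1.71 -0.36  0.89 -1.61] F [-1.  -0.5 -0.1] open 1.0 ff 0.0
shift now-frame units [-2.286 11.905 -0.016] target-frame [-2.2480e+00  1.1912e+01 -6.0000e-03] turn units [-0.0003  0.0001  0.001 ] deg [-0.1  0.   0.2]
```

View pics/w1.png

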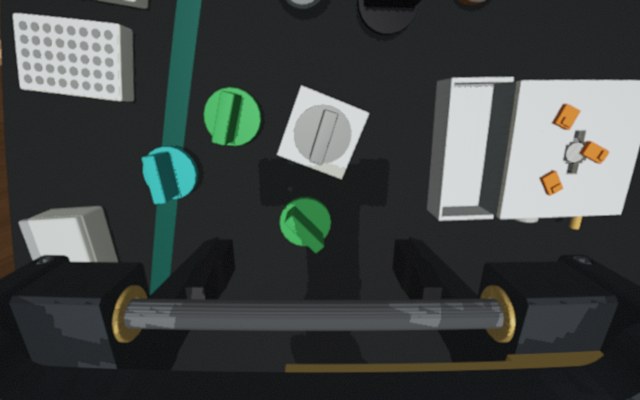

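The wrist view shows the grey cap at (323,135), upright in its stand. The green caps are at (232,117) and (305,222), the turquoise one at (169,173). The port is at (575,151), with chips at (566,117), (595,152) and (552,182).

```bash

python3 -m pendant '[[-0.2,1,0,0,0,0],[-0.2,1,0,0,0,0],[-0.2,1,0,0,0,0],[-0.2,1,0,0,0,0],[-0.2,1,0,0,0,0]]'
python3 -m pendant '[[-0.2,1,0,0,0,0],[-0.2,1,0,0,0,0],[-0.2,1,0,0,0,0],[-0.2,1,0,0,0,0],[-0.2,1,0,0,0,0]]' 
python3 -m pendant '[[0,1,0,0,0,0],[0,1,0,0,0,0],[0,0,0,0,0,0],[0,0,0,0,0,0]]'
python3 - <<'E'
from rep import *
def load(n):
    z=np.load(f'pics/{n}.png.npz'); return cv2.imread(f'pics/{n}.png'),z['d'],{k:z[k] for k in('f','cx','cy','k1','T')}
im,d,C=load('w1')
b=(285,85,370,180)
rep('caprib',im,d,C,b,lambda P,h:P[:,2]>.065); rep('cap',im,d,C,b,lambda P,h:P[:,2]>.04); rep('stand',im,d,C,(270,75,375,190),lambda P,h:P[:,2]>.025)
im,d,C=snap('wrist','w2.png')
hsv=cv2.cvtColor(im,cv2.COLOR_BGR2HSV)
v,u=np.mgrid[0:225,0:640]; P=cloud(C,np.c_[u.ravel(),v.ravel()],d)
H=hsv[:225].reshape(-1,3).astype(int)
near=(np.hypot(P[:,0]-.59,P[:,1]+.007)<.14)
D=near&(abs(P[:,2]-.06)<.006)&(H[:,1]<60)
Q=np.ascontiguousarray(P[D][:,:2].astype(np.float32)); print('deck',cv2.minAreaRect(Q),np.median(P[D][:,2]))
# deck edge angle via contour of white top; chips
m=((H[:,1]>120)&near&(P[:,2]>.05)).reshape(225,640).astype(np.uint8)
n,l,s,c=cv2.connectedComponentsWithStats(m)
for i in range(1,n):
    if s[i,4]>60:
        q=P[(l==i).ravel()]; rc=cv2.minAreaRect(np.ascontiguousarray(q[:,:2].astype(np.float32))); print('chip',c[i].round(),np.round(rc[0],4),np.round(rc[1],3),np.percentile(q[:,2],[50,95]).round(3))
E
python3 to.py 0.508 -0.3645 0.27 13.6
```

```text
clock: 3.45
tool_pos: [0.49, 0.176, 0.2698]
eef_rot: [0.993, 0.122, -0.0, -0.0]
contact_force: [0.0, -0.4, -0.1]
opening: 1.001
finger_force: 0.0
clock: 3.87
tool_pos: [0.4961, 0.0486, 0.2698]
eef_rot: [0.993, 0.122, 0.0, -0.001]
contact_force: [0.4, -0.1, -0.3]
opening: 1.001
finger_force: 0.0
clock: 4.2
tool_pos: [0.5084, -0.0007, 0.2699]
eef_rot: [0.993, 0.12, 0.0, -0.0]
contact_force: [0.7, -0.6, -0.3]
opening: 1.002
finger_force: 0.0
caprib 816 c [0.531  0.3014] sz [0.016 0.06 ] ang 86.4 z [0.083 0.084 0.085]
cap 2677 c [0.5317 0.3014] sz [0.071 0.07 ] ang 89.4 z [0.043 0.044 0.085]
stand 5149 c [0.531  0.3013] sz [0.091 0.091] ang 82.5 z [0.033 0.042 0.084]
deck ((0.5882273316383362, -0.009293563663959503), (0.17111323773860931, 0.1711575835943222), 15.502143859863281) 0.059538541756956276
chip [314.  68.] [0.6098 0.0277] [0.021 0.051] [0.068 0.072]
chip [356. 108.] [ 0.5939 -0.0121] [0.02  0.061] [0.068 0.072]
chip [314. 142.] [0.5559 0.0145] [0.052 0.022] [0.068 0.072]
t 4.25 at [0.5081 0.0006 0.2697] yaw 13.9 q [-0.37  0.53  0.45  1.89 -0.32  0.79 -1.08] F [0.1 0.5 0.4] open 1.0 ff 0.0
shift now-frame units [-3.513 14.176 -0.029] target-frame [-3.4370e+00  1.4194e+01 -1.2000e-02] turn units [-0.0004  0.      0.0017] deg [-0.1  0.   0.3]
```

View pics/w2.png

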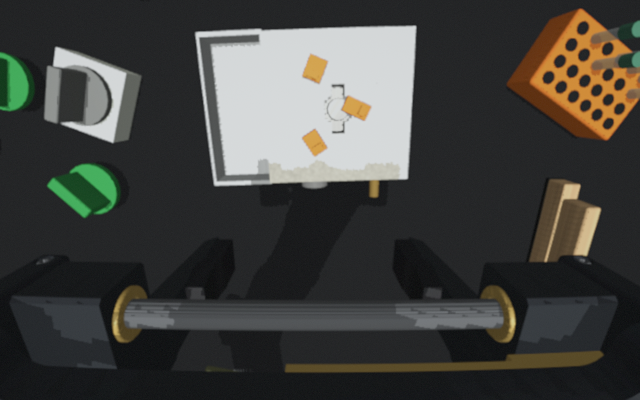

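The view shows the deck with chips at (314,68), (356,108) and (314,142), the port at (338,110), the tray to the left (+y) and the scraper at (568,220). Next I go to the scraper.

```bash

python3 -m pendant '[[-0.3,1,0,0,0,0],[-0.3,1,0,0,0,0],[-0.3,1,0,0,0,0],[-0.3,1,0,0,0,0],[-0.3,1,0,0,0,0]]'
python3 -m pendant '[[-0.3,1,0,0,0,0],[-0.3,1,0,0,0,0],[-0.3,1,0,0,0,0],[-0.3,1,0,0,0,0],[-0.3,1,0,0,0,0]]' 
python3 -m pendant '[[-0.3,1,0,0,0,0],[-0.2,1,0,0,0,0],[0,0.2,0,0,0,0],[0,0,0,0,0,0],[0,0,0,0,0,0]]'
python3 - <<'E'
from rep import *
im,d,C=snap('wrist','w3.png')
b=(180,60,460,225)
rep('rib',im,d,C,b,lambda P,h:(P[:,2]>.066)&(P[:,2]<.085)&(abs(P[:,0]-.508)<.1)&(abs(P[:,1]+.3645)<.06)); rep('all',im,d,C,b,lambda P,h:(P[:,2]>.02)&(P[:,2]<.085)&(abs(P[:,0]-.508)<.1)&(abs(P[:,1]+.3645)<.06))
E
python3 to.py 0.508 -0.3645 0.15 13.6
```

```text
clock: 4.67
tool_pos: [0.5018, -0.1297, 0.2697]
eef_rot: [0.992, 0.122, 0.0, -0.001]
contact_force: [1.8, 0.3, 0.2]
opening: 1.002
finger_force: 0.0
clock: 5.08
tool_pos: [0.4958, -0.2602, 0.2696]
eef_rot: [0.992, 0.122, 0.0, -0.001]
contact_force: [0.6, -0.3, -0.6]
opening: 1.003
finger_force: 0.0
clock: 5.5
tool_pos: [0.4967, -0.3155, 0.2694]
eef_rot: [0.993, 0.122, 0.0, -0.001]
contact_force: [-0.3, -0.2, 0.1]
opening: 1.0
finger_force: 0.0
rib 1431 c [ 0.5054 -0.3676] sz [0.1  0.02] ang 13.4 z [0.074 0.075 0.076]
all 2337 c [ 0.5057 -0.3675] sz [0.139 0.024] ang 13.4 z [0.034 0.075 0.076]
t 5.55 at [ 0.4966 -0.3151  0.2695] yaw 14.0 q [ 0.26  0.63  0.4   1.66 -0.3   0.91 -0.55] F [-0.1  0.5  0.1] open 1.002 ff 0.0
shift now-frame units [-0.038  2.038  4.773] target-frame [-0.022  2.026  4.778] turn units [-0.0008 -0.0001  0.0023] deg [-0.1 -0.   0.4]
```

View pics/w3.png

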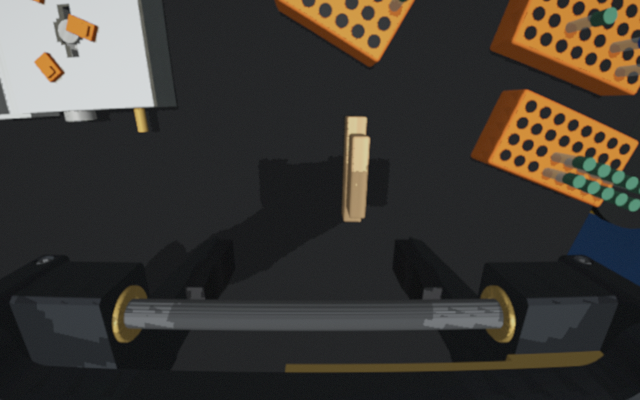

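The scraper is at (355,170): centre about (0.5065, -0.366), yaw 13.5°, rib top at 0.075. The fingers straddle the rib's line with room to spare.

```bash
python3 to.py 0.5065 -0.366 0.042 13.5
python3 -m pendant '[[0,0.7,1,0,0,0.001],[0,0.7,1,0,0,0.001],[0,0.7,1,0,0,0.001],[0,0,1,0,0,0],[0,0,0.8,0,0,0]]'
python3 -m pendant '[[0,0,0,0,0,0],[0,0,0,0,0,0]]'
python3 to.py 0.5065 -0.366 0.042 13.5
```

```text
t 5.55 at [ 0.4966 -0.3151  0.2695] yaw 14.0 q [ 0.26  0.63  0.4   1.66 -0.3   0.91 -0.55] F [-0.1  0.5  0.1] open 1.002 ff 0.0
shift now-frame units [-0.112  2.093  9.093] target-frame [-0.091  2.07   9.098] turn units [-0.0008 -0.0001  0.0028] deg [-0.1 -0.   0.5]
clock: 5.97
tool_pos: [0.5084, -0.3673, 0.148]
eef_rot: [0.993, 0.116, -0.0, -0.001]
contact_force: [0.1, -0.0, -1.0]
opening: 0.999
finger_force: 0.0
clock: 6.13
tool_pos: [0.5084, -0.3667, 0.1493]
eef_rot: [0.993, 0.117, -0.001, -0.001]
contact_force: [-0.3, -0.1, 0.9]
opening: 0.998
finger_force: 0.0
t 6.13 at [ 0.5084 -0.3667  0.1493] yaw 13.4 q [ 0.38  0.83  0.33  1.65 -0.37  0.72 -0.46] F [-0.3 -0.1  0.9] open 0.998 ff 0.0
shift now-frame units [-0.062 -0.031  4.292] target-frame [-0.066 -0.044  4.292] turn units [-0.0009  0.0003 -0.0006] deg [-0.2  0.1 -0.1]
```

```bash

python3 -m pendant '[[-0.06,0,0.9,0,0,0],[0,0,0.9,0,0,0],[0,0,0.9,0,0,0],[0,0,0.9,0,0,0],[0,0,0.69,0,0,0]]'
python3 -m pendant '[[0,0,0,0,0,0],[0,0,0,0,0,0]]'
python3 -m pendant '[[0,0,0,0,0,0],[0,0,0,0,0,0],[0,0,0,0,0,0],[0,0,0,0,0,0],[0,0,0,0,0,0]]' -1 45
python3 -m pendant '[[0,0,0,0,0,0],[0,0,0,0,0,0],[0,0,0,0,0,0]]'
python3 to.py 0.5065 -0.366 0.042 13.5
```

```text
clock: 6.55
tool_pos: [0.5081, -0.3688, 0.0433]
eef_rot: [0.993, 0.116, 0.001, 0.0]
contact_force: [0.0, 0.6, 0.3]
opening: 1.003
finger_force: 0.0
clock: 6.72
tool_pos: [0.5075, -0.3691, 0.0439]
eef_rot: [0.993, 0.116, 0.001, 0.0]
contact_force: [0.4, -0.1, -0.1]
opening: 1.001
finger_force: 0.0
clock: 7.13
tool_pos: [0.5068, -0.3697, 0.0434]
eef_rot: [0.993, 0.115, 0.0, 0.0]
contact_force: [-0.7, 0.3, -1.1]
opening: 0.647
finger_force: 0.0
clock: 7.38
tool_pos: [0.5065, -0.3695, 0.0427]
eef_rot: [0.993, 0.115, 0.0, -0.0]
contact_force: [-0.0, 0.8, 0.3]
opening: 0.421
finger_force: 0.0
t 7.38 at [ 0.5065 -0.3695  0.0427] yaw 13.3 q [ 0.42  0.98  0.25  1.69 -0.42  0.52 -0.41] F [-0.   0.8  0.3] open 0.421 ff 0.0
shift now-frame units [ 0.033 -0.136  0.028] target-frame [ 0.034 -0.136  0.028] turn units [-0.     -0.     -0.0014] deg [-0.  -0.  -0.2]
```

```bash

python3 -m pendant '[[0,0,0,0,0,0],[0,0,0,0,0,0],[0,0,0,0,0,0],[0,0,0,0,0,0],[0,0,0,0,0,0]]'
python3 -m pendant '[[0,0,-0.1,0,0,0],[0,0,-0.3,0,0,0],[0,0,-0.6,0,0,0],[0,0,-1,0,0,0],[0,0,-1,0,0,0]]'
python3 -m pendant '[[0,0,-1,0,0,0],[0,0,-1,0,0,0],[0,0,-0.5,0,0,0],[0,0,0,0,0,0],[0,0,0,0,0,0]]'
python3 to.py 0.565 -0.09 0.152 15.5
```

```text
clock: 7.8
tool_pos: [0.5064, -0.3692, 0.0425]
eef_rot: [0.993, 0.115, -0.0, -0.0]
contact_force: [0.3, 1.1, -0.6]
opening: 0.221
finger_force: 44.7
clock: 8.22
tool_pos: [0.5058, -0.3691, 0.1182]
eef_rot: [0.993, 0.115, -0.001, -0.001]
contact_force: [0.4, 0.1, -2.7]
opening: 0.224
finger_force: 44.7
clock: 8.63
tool_pos: [0.5066, -0.3696, 0.1808]
eef_rot: [0.993, 0.115, 0.0, 0.0]
contact_force: [0.8, 0.4, -3.2]
opening: 0.223
finger_force: 44.7
t 8.63 at [ 0.5066 -0.3696  0.1808] yaw 13.3 q [ 0.37  0.79  0.35  1.63 -0.35  0.78 -0.47] F [ 0.8  0.4 -3.2] open 0.223 ff 44.7
shift now-frame units [  4.838 -10.35    1.147] target-frame [  5.241 -10.152   1.15 ] turn units [ 0.0002 -0.0003 -0.0125] deg [ 0.  -0.  -2.2]
```

```bash

python3 -m pendant '[[0,0,0,0,0,-0.0125],[0,-0.5,0,0,0,0],[0.3,-1,0,0,0,0],[0.6,-1,0,0,0,0],[0.6,-1,0,0,0,0]]'
python3 -m pendant '[[0.6,-1,0,0,0,0],[0.6,-1,0,0,0,0],[0.6,-1,0,0,0,0],[0.6,-1,0,0,0,0],[0.6,-1,0,0,0,0]]'
python3 -m pendant '[[0.6,-1,0,0,0,0],[0.6,-0.5,0,0,0,0],[0.4,0,0,0,0,0],[0,0,0,0,0,0],[0,0,0,0,0,0]]'
python3 to.py 0.609 -0.070 0.12 15.5
```

```text
clock: 9.05
tool_pos: [0.5177, -0.2741, 0.1785]
eef_rot: [0.991, 0.134, -0.002, -0.001]
contact_force: [0.3, 0.1, -2.2]
opening: 0.224
finger_force: 44.7
clock: 9.47
tool_pos: [0.5571, -0.1329, 0.1786]
eef_rot: [0.991, 0.135, -0.002, -0.001]
contact_force: [-0.0, 1.0, -2.3]
opening: 0.223
finger_force: 44.7
clock: 9.88
tool_pos: [0.5857, -0.0879, 0.1789]
eef_rot: [0.991, 0.135, -0.001, -0.0]
contact_force: [-1.2, -0.2, -3.0]
opening: 0.222
finger_force: 44.7
t 9.88 at [ 0.5857 -0.0879  0.1789] yaw 15.5 q [-0.15  0.76  0.39  1.74 -0.41  0.73 -0.84] F [-1.2 -0.2 -3. ] open 0.222 ff 44.7
shift now-frame units [ 1.098 -0.439  2.352] target-frame [ 1.091 -0.441  2.355] turn units [-0.0001  0.0008  0.0002] deg [-0.   0.2  0. ]
```

```bash

python3 -m pendant '[[0.55,-0.22,0,0,0,0],[0.55,-0.22,0.6,0,0,0],[0,0,0.8,0,0,0],[0,0,0.6,0,0,0],[0,0,0.34,0,0,0]]'
python3 -m pendant '[[0,0,0,0,0,0],[0,0,0,0,0,0]]'
python3 - <<'E'
from h import *
im,d,C=snap('wrist','w4.png'); im2,d2,C2=snap('side','s4.png')
cv2.imwrite('pics/c4.png',np.vstack([im[:300], cv2.resize(im2[150:300,230:430],(640,480))[:300]]))
E
python3 to.py 0.609 -0.070 0.102 15.5
```

```text
clock: 10.3
tool_pos: [0.6076, -0.0711, 0.1194]
eef_rot: [0.991, 0.134, -0.002, -0.0]
contact_force: [-0.6, 0.2, -3.1]
opening: 0.224
finger_force: 44.7
clock: 10.47
tool_pos: [0.6093, -0.0712, 0.1215]
eef_rot: [0.991, 0.134, -0.001, 0.0]
contact_force: [-0.5, -0.2, -2.5]
opening: 0.219
finger_force: 44.7
t 10.57 at [ 0.6105 -0.0709  0.1226] yaw 15.4 q [-0.15  0.86  0.35  1.71 -0.45  0.65 -0.85] F [ 0.6 -0.4 -3.5] open 0.224 ff 44.7
shift now-frame units [-0.049 -0.051  0.825] target-frame [-0.048 -0.05   0.825] turn units [ 0.0003 -0.0004 -0.0003] deg [ 0.1 -0.1 -0.1]
```

View pics/c4.png

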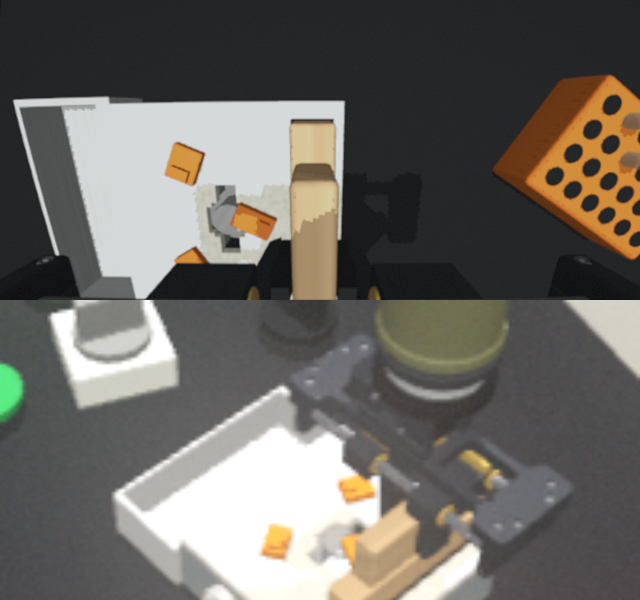

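The scraper is held upright and parallel to the deck edge, with all three chips on its tray side. I lower it to contact.

```bash

python3 -m pendant '[[0,0,0.35,0,0,0],[0,0,0.3,0,0,0],[0,0,0.1,0,0,0],[0,0,0,0,0,0]]'
python3 -m pendant '[[0,0,0.04,0,0,0],[0,0,0,0,0,0]]'
python3 -m pendant '[[0,0,0.04,0,0,0],[0,0,0,0,0,0]]'
```

```text
clock: 10.9
tool_pos: [0.6099, -0.0698, 0.1027]
eef_rot: [0.991, 0.135, -0.0, -0.0]
contact_force: [-0.5, -0.4, -3.3]
opening: 0.218
finger_force: 44.8
clock: 11.07
tool_pos: [0.6101, -0.0699, 0.1024]
eef_rot: [0.991, 0.135, 0.0, -0.0]
contact_force: [-2.4, 0.7, 3.1]
opening: 0.219
finger_force: 44.8
clock: 11.23
tool_pos: [0.6101, -0.0699, 0.1024]
eef_rot: [0.991, 0.135, 0.0, -0.0]
contact_force: [-3.5, 1.1, 11.6]
opening: 0.228
finger_force: 44.8
```

```bash

python3 -m pendant '[[0,-0.1,-0.02,0,0,0],[0,-0.25,0,0,0,0],[0,-0.35,0,0,0,0],[0,-0.35,0,0,0,0],[0,-0.35,0,0,0,0]]'
python3 -m pendant '[[0,-0.35,0,0,0,0],[0,-0.35,0,0,0,0],[0,-0.35,0,0,0,0],[0,-0.35,0,0,0,0],[0,-0.2,0,0,0,0]]'
python3 -c "
from h import *
im,d,C=snap('wrist','w5.png'); im2,d2,C2=snap('side','s5.png')
cv2.imwrite('pics/c5.png',np.vstack([im[:300], cv2.resize(im2[150:300,230:430],(640,480))[:300]]))"
python3 to.py 0.566 0.073 0.102 15.5
```

```text
clock: 11.65
tool_pos: [0.6021, -0.0371, 0.1023]
eef_rot: [0.991, 0.135, 0.002, 0.002]
contact_force: [1.3, -5.3, 4.6]
opening: 0.223
finger_force: 44.8
clock: 12.07
tool_pos: [0.5912, 0.0024, 0.1023]
eef_rot: [0.991, 0.135, 0.002, 0.001]
contact_force: [1.9, -4.2, 5.7]
opening: 0.225
finger_force: 44.8
t 12.17 at [0.591  0.0031 0.1023] yaw 15.6 q [-0.27  0.86  0.34  1.8  -0.49  0.56 -0.92] F [ 0.4 -3.   7.7] open 0.224 ff 44.8
shift now-frame units [-0.214 -2.962  0.008] target-frame [-0.218 -2.961  0.013] turn units [ 0.0005 -0.0008  0.0004] deg [ 0.1 -0.1  0.1]
```

View pics/c5.png

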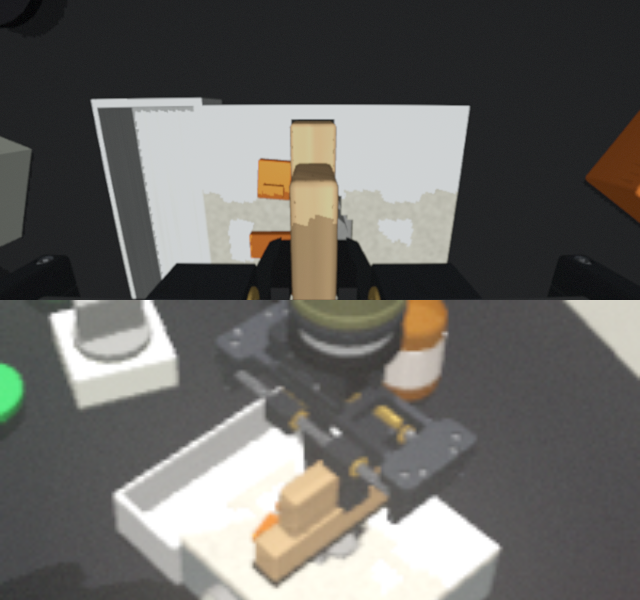

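The chips are being pushed ahead of the foot, one at (275,178) and another at (270,245), with all of them inside its length. I carry on over the edge.

```bash

python3 -m pendant '[[0,-0.2,0,0,0,0],[0,-0.35,0,0,0,0],[0,-0.35,0,0,0,0],[0,-0.35,0,0,0,0],[0,-0.3,0,0,0,0]]'
python3 -m pendant '[[0,-0.3,0,0,0,0],[0,-0.3,0,0,0,0],[0,-0.3,0,0,0,0],[0,-0.25,0,0,0,0],[0,-0.25,0,0,0,0]]'
python3 -m pendant '[[0,0,0,0,0,0],[0,0,-0.4,0,0,0],[0,0,-0.8,0,0,0],[0,0.5,-1,0,0,0],[0,1,-1,0,0,0]]'
python3 -m pendant '[[0,1,0,0,0,0],[0,1,0,0,0,0],[0,1,0,0,0,0],[0,0,0,0,0,0],[0,0,0,0,0,0]]'
python3 - <<'E'
from rep import *
port=np.array([.5885,-.008]);t=np.radians(15.5);Rm=np.array([[np.cos(t),np.sin(t)],[-np.sin(t),np.cos(t)]])
for n in('wrist','top','side'):
    im,d,C=snap(n,n[0]+'6.png'); hsv=cv2.cvtColor(im,cv2.COLOR_BGR2HSV)
    v,u=np.mgrid[0:(225 if n=='wrist' else 400),0:640]; P=cloud(C,np.c_[u.ravel(),v.ravel()],d); H=hsv[v.ravel(),u.ravel()].astype(int)
    q=(P[:,:2]-port)@Rm.T
    m=((H[:,1]>150)&(H[:,0]<25)&(abs(q[:,0])<.09)&(abs(q[:,1]-.04)<.125)&(P[:,2]<.09)).reshape(v.shape).astype(np.uint8)
    k,l,s,c=cv2.connectedComponentsWithStats(m)
    for i in range(1,k):
        if s[i,4]>15: print(n,s[i,4],c[i].round(),q[(l==i).ravel()].mean(0).round(3),np.median(P[(l==i).ravel()][:,2]).round(3))
E
python3 to.py 0.5065 -0.366 0.18 13.5
```

```text
clock: 12.58
tool_pos: [0.5809, 0.039, 0.1023]
eef_rot: [0.991, 0.135, 0.002, 0.001]
contact_force: [1.8, -6.0, 6.0]
opening: 0.221
finger_force: 44.8
clock: 13.0
tool_pos: [0.5715, 0.0725, 0.1023]
eef_rot: [0.991, 0.135, 0.002, 0.001]
contact_force: [1.3, -6.7, 6.4]
opening: 0.226
finger_force: 44.8
clock: 13.42
tool_pos: [0.5775, 0.044, 0.1807]
eef_rot: [0.99, 0.139, -0.003, -0.003]
contact_force: [0.5, 0.6, -3.0]
opening: 0.224
finger_force: 44.8
clock: 13.83
tool_pos: [0.5994, -0.0349, 0.1809]
eef_rot: [0.991, 0.134, -0.001, -0.001]
contact_force: [-0.1, -0.1, -3.0]
opening: 0.221
finger_force: 44.8
wrist 414 [178. 146.] [0.042 0.115] 0.014
wrist 701 [185. 199.] [-0.017  0.116] 0.015
top 29 [300. 191.] [0.044 0.117] 0.015
top 67 [305. 208.] [-0.014  0.117] 0.015
side 22 [313. 201.] [0.036 0.119] 0.016
side 48 [296. 212.] [-0.021  0.12 ] 0.015
t 13.98 at [ 0.5996 -0.0321  0.1808] yaw 15.7 q [-0.25  0.77  0.42  1.72 -0.43  0.75 -0.92] F [ 0.3  0.6 -2.5] open 0.22 ff 44.8
shift now-frame units [-7.1900e+00  1.1855e+01  4.0000e-03] target-frame [-6.738 12.118  0.031] turn units [-0.001   0.0005  0.012 ] deg [-0.2  0.1  2.2]
```

Both views agree: the deck is empty and the chips lie in the tray at y≈0.117, z≈0.015 (the larger blob is two chips). I return the scraper to its spot.

```bash

python3 -m pendant '[[-0.5,0.9,0,0,0,0.006],[-0.6,1,0,0,0,0.006],[-0.6,1,0,0,0,0],[-0.6,1,0,0,0,0],[-0.6,1,0,0,0,0]]'
python3 -m pendant '[[-0.6,1,0,0,0,0],[-0.6,1,0,0,0,0],[-0.6,1,0,0,0,0],[-0.6,1,0,0,0,0],[-0.6,1,0,0,0,0]]'
python3 -m pendant '[[-0.6,1,0,0,0,0],[-0.2,1,0,0,0,0],[0,0,0,0,0,0],[0,0,0,0,0,0]]'
python3 to.py 0.5065 -0.366 0.0425 13.5
```

```text
clock: 14.4
tool_pos: [0.5592, -0.17, 0.1811]
eef_rot: [0.993, 0.118, -0.0, -0.001]
contact_force: [-0.5, -0.3, -3.3]
opening: 0.221
finger_force: 44.8
clock: 14.82
tool_pos: [0.5156, -0.3092, 0.1811]
eef_rot: [0.993, 0.118, -0.0, -0.001]
contact_force: [0.3, 0.4, -3.0]
opening: 0.225
finger_force: 44.8
clock: 15.15
tool_pos: [0.5076, -0.3635, 0.1812]
eef_rot: [0.993, 0.116, -0.0, -0.0]
contact_force: [-0.3, 0.8, -2.9]
opening: 0.223
finger_force: 44.8
t 15.15 at [ 0.5076 -0.3635  0.1812] yaw 13.3 q [ 0.35  0.79  0.36  1.64 -0.36  0.78 -0.46] F [-0.3  0.8 -2.9] open 0.223 ff 44.8
shift now-frame units [-0.063  0.091  5.546] target-frame [-0.064  0.086  5.546] turn units [-0.0002  0.     -0.0012] deg [-0.   0.  -0.2]
```

```bash

python3 -m pendant '[[0,0,1,0,0,0],[0,0,1,0,0,0],[0,0,1,0,0,0],[0,0,1,0,0,0],[0,0,0.8,0,0,0]]'
python3 -m pendant '[[0,0,0.4,0,0,0],[0,0,0.25,0,0,0],[0,0,0.06,0,0,0],[0,0,0,0,0,0],[0,0,0,0,0,0]]'
python3 to.py 0.5065 -0.366 0.0425 13.5
```

```text
clock: 15.57
tool_pos: [0.5085, -0.3593, 0.0593]
eef_rot: [0.993, 0.118, -0.0, -0.002]
contact_force: [0.2, 0.5, -2.7]
opening: 0.223
finger_force: 44.8
clock: 15.98
tool_pos: [0.5085, -0.3638, 0.0449]
eef_rot: [0.993, 0.116, 0.001, 0.001]
contact_force: [-0.4, -0.1, -2.4]
opening: 0.224
finger_force: 44.8
t 15.98 at [ 0.5085 -0.3638  0.0449] yaw 13.4 q [ 0.41  0.97  0.26  1.7  -0.44  0.52 -0.4 ] F [-0.4 -0.1 -2.4] open 0.224 ff 44.8
shift now-frame units [-0.099  0.069  0.095] target-frame [-0.099  0.069  0.095] turn units [ 0.0004 -0.0005 -0.0007] deg [ 0.1 -0.1 -0.1]
```

```bash

python3 -m pendant '[[0,0,0.08,0,0,0],[0,0,0.03,0,0,0],[0,0,0,0,0,0],[0,0,0,0,0,0]]'
python3 -m pendant '[[0,0,0,0,0,0],[0,0,0,0,0,0],[0,0,0,0,0,0]]' 1
```

```text
clock: 16.32
tool_pos: [0.5084, -0.3641, 0.0424]
eef_rot: [0.993, 0.116, 0.001, 0.001]
contact_force: [-0.7, 1.0, 6.8]
opening: 0.222
finger_force: 44.8
clock: 16.57
tool_pos: [0.5077, -0.3637, 0.0411]
eef_rot: [0.993, 0.116, 0.0, 0.0]
contact_force: [0.2, 0.5, -0.7]
opening: 0.425
finger_force: 0.0
```

```bash

python3 -m pendant '[[0,0,-0.2,0,0,0],[0,0,-0.8,0,0,0],[0,0,-1,0,0,0],[0,0,-1,0,0,0],[0,0,-1,0,0,0]]' 1
python3 -m pendant '[[0,0,-1,0,0,0],[0,0,-1,0,0,0],[0,-1,-1,0,0,0],[0.2,-1,0,0,0,0],[0.2,-1,0,0,0,0]]'
python3 -c "
from rep import *
im,d,C=snap('wrist','w7.png')
f=lambda P,h:(P[:,2]>.066)&(P[:,2]<.085)&(abs(P[:,0]-.508)<.1)&(abs(P[:,1]+.3645)<.06)
rep('rib',im,d,C,(100,0,640,230),f)"
python3 to.py 0.5315 0.3014 0.2 13.5
```

```text
clock: 16.98
tool_pos: [0.5074, -0.3635, 0.1421]
eef_rot: [0.993, 0.116, -0.0, -0.0]
contact_force: [0.7, -0.7, -0.8]
opening: 0.802
finger_force: 0.0
clock: 17.4
tool_pos: [0.5003, -0.2887, 0.218]
eef_rot: [0.993, 0.115, 0.002, 0.001]
contact_force: [0.1, 1.2, -0.5]
opening: 0.998
finger_force: 0.0
rib 1712 c [ 0.5135 -0.3615] sz [0.089 0.021] ang 13.8 z [0.073 0.075 0.076]
t 17.45 at [ 0.5006 -0.2807  0.2165] yaw 13.6 q [ 0.21  0.68  0.39  1.76 -0.36  0.77 -0.55] F [-1.6  5.5 -0.5] open 0.998 ff 0.0
shift now-frame units [  6.695 -22.331   0.808] target-frame [  6.639 -22.352   0.66 ] turn units [-0.002  -0.0005  0.0008] deg [-0.4 -0.1  0.1]
```

The scraper stands with its rib top at 0.075. Next I move to the cap.

```bash

python3 -m pendant '[[0.3,-1,0,0,0,0],[0.3,-1,0,0,0,0],[0.3,-1,0,0,0,0],[0.3,-1,0,0,0,0],[0.3,-1,0,0,0,0]]'
python3 -m pendant '[[0.3,-1,0,0,0,0],[0.3,-1,0,0,0,0],[0.3,-1,0,0,0,0],[0.3,-1,0,0,0,0],[0.3,-1,0,0,0,0]]'
python3 -m pendant '[[0.3,-1,0,0,0,0],[0.3,-1,0,0,0,0],[0.3,-1,0,0,0,0],[0.3,-1,0,0,0,0],[0.3,-1,0,0,0,0]]'
python3 -m pendant '[[0.3,-1,0,0,0,0],[0.3,-1,0,0,0,0],[0.3,-1,0,0,0,0],[0.3,-1,0,0,0,0],[0.3,-1,0,0,0,0]]'
python3 -m pendant '[[0,0,0,0,0,-0.0389],[0,0,0,0,0,-0.0389],[0,0,0,0,0,-0.0389],[0,0,0,0,0,-0.0389],[0,0,0,0,0,-0.0389]]'
python3 -m pendant '[[0,0,0,0,0,-0.0389],[0,0,0,0,0,-0.0389],[0,0,0,0,0,-0.0389],[0,0,0,0,0,-0.0389],[0,0,0,0,0,-0.0389]]'
python3 to.py 0.5315 0.3014 0.2 176.4
```

```text
clock: 17.87
tool_pos: [0.5075, -0.1569, 0.2161]
eef_rot: [0.993, 0.116, 0.0, -0.0]
contact_force: [0.4, -0.3, 0.2]
opening: 1.0
finger_force: 0.0
clock: 18.28
tool_pos: [0.5153, -0.0265, 0.2162]
eef_rot: [0.993, 0.116, 0.0, -0.0]
contact_force: [-0.2, 0.7, -0.5]
opening: 1.001
finger_force: 0.0
clock: 18.7
tool_pos: [0.5229, 0.1038, 0.2162]
eef_rot: [0.993, 0.116, 0.0, -0.0]
contact_force: [-0.2, 0.6, -0.8]
opening: 1.001
finger_force: 0.0
clock: 19.12
tool_pos: [0.5305, 0.2342, 0.2161]
eef_rot: [0.993, 0.116, -0.0, -0.0]
contact_force: [0.7, 0.4, 0.3]
opening: 1.004
finger_force: 0.0
clock: 19.53
tool_pos: [0.5305, 0.2328, 0.2161]
eef_rot: [0.911, 0.412, -0.0, 0.0]
contact_force: [-0.2, -0.6, 0.5]
opening: 0.997
finger_force: 0.0
clock: 19.95
tool_pos: [0.5306, 0.2326, 0.2161]
eef_rot: [0.745, 0.667, -0.0, 0.0]
contact_force: [-0.5, -0.8, -0.2]
opening: 0.997
finger_force: 0.0
t 19.95 at [0.5306 0.2326 0.2161] yaw 83.7 q [-0.58  0.66  0.14  1.74 -0.13  0.75 -0.48] F [-0.5 -0.8 -0.2] open 0.997 ff 0.0
shift now-frame units [ 2.741 -0.266  0.644] target-frame [0.137 2.751 0.645] turn units [-1.00e-04  1.00e-04 -5.15e-01] deg [ -0.    0.  -92.7]
```

```bash

python3 -m pendant '[[0,0,0,0,0,-0.039],[0,0,0,0,0,-0.039],[0,0,0,0,0,-0.039],[0,0,0,0,0,-0.039],[0,0,0,0,0,-0.039]]'
python3 -m pendant '[[0,0,0,0,0,-0.039],[0,0,0,0,0,-0.039],[0,0,0,0,0,-0.039],[0,0,0,0,0,-0.039],[0,0,0,0,0,-0.039]]'
python3 -m pendant '[[0,0,0,0,0,-0.039],[0,0,0,0,0,-0.039],[0,0,0,0,0,-0.039],[0,0.5,0,0,0,-0.008],[0.14,0.8,0.2,0,0,0]]'
python3 -m pendant '[[0,0.8,0.2,0,0,0],[0,0.65,0.2,0,0,0],[0,0,0,0,0,0],[0,0,0,0,0,0],[0,0,0,0,0,0]]'
python3 - <<'E'
from rep import *
im,d,C=snap('wrist','w8.png')
b=(0,0,640,235); nr=lambda P:np.hypot(P[:,0]-.531,P[:,1]-.301)<.07
rep('caprib',im,d,C,b,lambda P,h:nr(P)&(P[:,2]>.066)); rep('cap',im,d,C,b,lambda P,h:nr(P)&(P[:,2]>.04)); rep('stand',im,d,C,b,lambda P,h:nr(P)&(P[:,2]>.025))
im,d,C=snap('top','t8.png')
E
python3 to.py 0.5315 0.3014 0.072 176.4
```

```text
clock: 20.37
tool_pos: [0.5307, 0.2325, 0.2161]
eef_rot: [0.509, 0.861, -0.0, 0.0]
contact_force: [-0.5, 0.1, -0.1]
opening: 0.999
finger_force: 0.0
clock: 20.78
tool_pos: [0.5307, 0.2324, 0.2161]
eef_rot: [0.226, 0.974, -0.0, 0.0]
contact_force: [-0.5, -0.3, -0.9]
opening: 0.997
finger_force: 0.0
clock: 21.2
tool_pos: [0.5316, 0.2635, 0.2116]
eef_rot: [0.038, 0.999, -0.001, 0.001]
contact_force: [1.1, -0.4, -0.1]
opening: 0.998
finger_force: 0.0
clock: 21.62
tool_pos: [0.5323, 0.3008, 0.201]
eef_rot: [0.035, 0.999, -0.001, 0.0]
contact_force: [-0.2, -0.5, -0.1]
opening: 1.0
finger_force: 0.0
caprib 1124 c [0.5311 0.3016] sz [0.016 0.06 ] ang 86.2 z [0.083 0.084 0.085]
cap 3643 c [0.5307 0.3017] sz [0.071 0.07 ] ang 85.7 z [0.043 0.044 0.085]
stand 6800 c [0.5314 0.3018] sz [0.091 0.091] ang 82.8 z [0.033 0.043 0.084]
t 21.72 at [0.5326 0.3002 0.2012] yaw 175.9 q [-0.41  0.73 -0.32  1.64  0.29  0.82  0.65] F [-1.5  0.2 -0.4] open 0.995 ff 0.0
shift now-frame units [0.05  0.05  5.169] target-frame [0.046 0.045 5.169] turn units [-0.0003  0.0002 -0.0026] deg [-0.1  0.  -0.5]
```

View pics/w8.png

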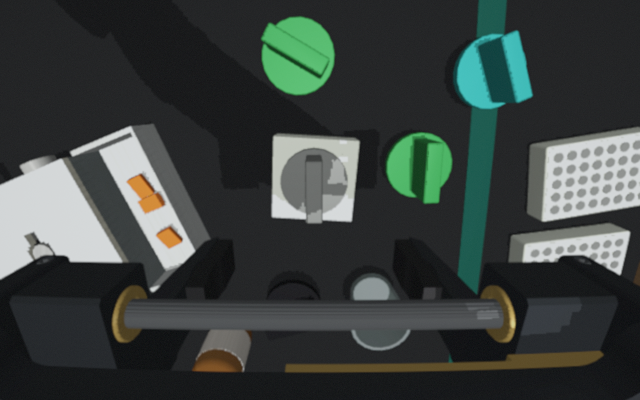

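The view shows the grey cap at (315,182) under the gripper, with the black cap at (293,290) apart from it. The three chips are in the tray at (141,187), (151,203) and (168,237). I grasp the cap now.

```bash

python3 -m pendant '[[0.05,0.05,0.6,0,0,-0.0017],[0,0,1,0,0,0],[0,0,1,0,0,0],[0,0,1,0,0,0],[0,0,0.8,0,0,0]]'
python3 -m pendant '[[0,0,0,0,0,0],[0,0,0,0,0,0],[0,0,0,0,0,0]]'
python3 to.py 0.5311 0.3016 0.050 176.2
```

```text
clock: 22.13
tool_pos: [0.5311, 0.3014, 0.0897]
eef_rot: [0.033, 0.999, -0.001, -0.0]
contact_force: [-0.7, 0.3, 0.5]
opening: 1.004
finger_force: 0.0
clock: 22.38
tool_pos: [0.5319, 0.303, 0.0923]
eef_rot: [0.032, 0.999, 0.001, 0.001]
contact_force: [1.0, 0.2, 1.0]
opening: 1.0
finger_force: 0.0
t 22.38 at [0.5319 0.303  0.0923] yaw 176.3 q [-0.45  0.87 -0.26  1.72  0.36  0.6   0.59] F [1.  0.2 1. ] open 1.0 ff 0.0
shift now-frame units [ 0.032 -0.06   1.692] target-frame [ 0.029 -0.058  1.692] turn units [0.0003 0.0005 0.0006] deg [0.1 0.1 0.1]
```

```bash

python3 -m pendant '[[0.03,-0.06,0.6,0,0,0],[0,0,0.6,0,0,0],[0,0,0.48,0,0,0],[0,0,0,0,0,0],[0,0,0,0,0,0]]'
python3 -m pendant '[[0,0,0,0,0,0],[0,0,0,0,0,0],[0,0,0,0,0,0],[0,0,0,0,0,0],[0,0,0,0,0,0]]' -1 55
python3 -m pendant '[[0,0,0,0,0,0],[0,0,0,0,0,0],[0,0,0,0,0,0],[0,0,0,0,0,0],[0,0,0,0,0,0]]'
python3 -m pendant '[[0,0,0,0,0,0],[0,0,0,0,0,0],[0,0,0,0,0,0]]'
python3 to.py 0.5311 0.3016 0.050 176.2
```

```text
clock: 22.8
tool_pos: [0.5304, 0.3017, 0.0495]
eef_rot: [0.032, 0.999, 0.0, 0.0]
contact_force: [0.2, 0.5, -0.1]
opening: 1.0
finger_force: 0.0
clock: 23.22
tool_pos: [0.5303, 0.3017, 0.0494]
eef_rot: [0.032, 0.999, 0.0, 0.0]
contact_force: [-1.0, 0.0, 0.3]
opening: 0.644
finger_force: 0.0
clock: 23.63
tool_pos: [0.5301, 0.3016, 0.0489]
eef_rot: [0.032, 0.999, 0.0, -0.0]
contact_force: [0.1, -1.5, -0.8]
opening: 0.271
finger_force: 0.0
clock: 23.88
tool_pos: [0.5301, 0.3015, 0.0489]
eef_rot: [0.032, 0.999, -0.0, -0.0]
contact_force: [0.2, -0.6, -0.4]
opening: 0.175
finger_force: 55.0
t 23.88 at [0.5301 0.3015 0.0489] yaw 176.4 q [-0.46  0.94 -0.23  1.73  0.39  0.52  0.57] F [ 0.2 -0.6 -0.4] open 0.175 ff 55.0
shift now-frame units [-0.04   0.006 -0.043] target-frame [-0.04   0.006 -0.043] turn units [-0.     -0.      0.0009] deg [-0.  -0.   0.2]
```

```bash

python3 -m pendant '[[0,0,-0.2,0,0,0],[0,0,-0.5,0,0,0],[0,0,-0.8,0,0,0],[0,0,-1,0,0,0],[0,0,-1,0,0,0]]'
python3 -m pendant '[[0,0,-0.9,0,0,-0.035],[0,0,-0.4,0,0,-0.035],[0,0,0,0,0,-0.036],[0,0,0,0,0,0]]'
python3 to.py 0.5885 -0.008 0.16 195.5
```

```text
clock: 24.3
tool_pos: [0.5297, 0.3013, 0.138]
eef_rot: [0.032, 1.0, -0.0, -0.0]
contact_force: [0.4, -0.6, -2.2]
opening: 0.176
finger_force: 55.0
clock: 24.63
tool_pos: [0.5307, 0.3015, 0.1709]
eef_rot: [-0.136, 0.991, 0.001, 0.001]
contact_force: [-0.8, -0.4, -2.5]
opening: 0.179
finger_force: 55.0
t 24.63 at [0.5307 0.3015 0.1709] yaw -164.4 q [-0.36  0.77 -0.41  1.67  0.41  0.78  0.88] F [-0.8 -0.4 -2.5] open 0.179 ff 55.0
shift now-frame units [  1.1   -12.547   0.422] target-frame [  1.08  -12.548   0.435] turn units [0.0003 0.0007 0.0005] deg [0.  0.1 0.1]
```

```bash

python3 -m pendant '[[0.1,-0.5,0,0,0,0],[0.1,-1,0,0,0,0],[0.1,-1,0,0,0,0],[0.1,-1,0,0,0,0],[0.1,-1,0,0,0,0]]'
python3 -m pendant '[[0.1,-1,0,0,0,0],[0.1,-1,0,0,0,0],[0.1,-1,0,0,0,0],[0.1,-0.5,0,0,0,0],[0,0,0,0,0,0]]'
python3 -m pendant '[[0,0,0,0,0,0],[0,0,0,0,0,0]]'
python3 -c "
from h import *
snap('wrist','w9.png')"
python3 to.py 0.5885 -0.008 0.16 195.5
```

```text
clock: 25.05
tool_pos: [0.5476, 0.1871, 0.1686]
eef_rot: [-0.133, 0.991, -0.001, -0.001]
contact_force: [0.4, -1.0, -0.8]
opening: 0.175
finger_force: 55.0
clock: 25.47
tool_pos: [0.5615, 0.0972, 0.1683]
eef_rot: [-0.13, 0.991, -0.002, -0.001]
contact_force: [-0.8, -0.1, -3.4]
opening: 0.173
finger_force: 55.0
clock: 25.63
tool_pos: [0.5613, 0.1049, 0.1691]
eef_rot: [-0.135, 0.991, 0.001, 0.0]
contact_force: [-0.0, 0.6, -0.8]
opening: 0.174
finger_force: 55.0
t 25.68 at [0.5613 0.1052 0.1691] yaw -164.4 q [-0.01  0.74 -0.43  1.79  0.45  0.71  1.15] F [-0.1  0.3 -1.2] open 0.179 ff 55.0
shift now-frame units [ 0.168 -4.656  0.356] target-frame [ 0.161 -4.655  0.365] turn units [0.0006 0.0002 0.0005] deg [0.1 0.  0.1]
```

View pics/w9.png

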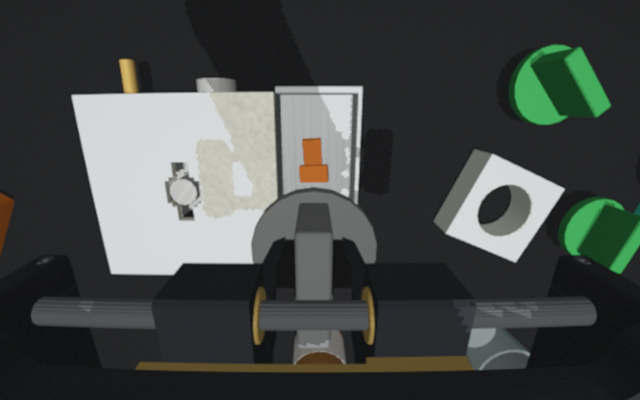

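The view shows the port clear at (182,191) with its slots along the image's vertical, the cap held level and the chips low in the tray at (312,160). Next I measure the port and the held cap.

```bash
python3 - <<'E'
from rep import *
from scipy.optimize import least_squares
z=np.load('pics/w9.png.npz'); im=cv2.imread('pics/w9.png'); d=z['d']; C={k:z[k] for k in('f','cx','cy','k1','T')}
v,u=np.mgrid[0:400,0:640]; uv=np.c_[u.ravel(),v.ravel()]; P=cloud(C,uv,d); g=cv2.cvtColor(im,cv2.COLOR_BGR2GRAY)
hsv=cv2.cvtColor(im,cv2.COLOR_BGR2HSV)
# port: darker-than-deck in box, on deck plane
b=(150,150,196,232); sub=g[b[1]:b[3],b[0]:b[2]]; print('grey deck',np.percentile(sub,[5,30,50,90]))
m=np.zeros_like(g); m[b[1]:b[3],b[0]:b[2]]=(sub<np.percentile(sub,85)-35)
k,l,s,c=cv2.connectedComponentsWithStats(m); i=1+s[1:,4].argmax(); print(s[i],c[i])
Q=onz(C,np.argwhere(l==i)[:,::-1].astype(float),.0597)[:,:2].astype(np.float32)
print('port rect',cv2.minAreaRect(np.ascontiguousarray(Q)))
# deck outline at this view, manifold white flat
D=(abs(P[:,2]-.0597)<.004)&(hsv[v.ravel(),u.ravel(),1]<60)&(u.ravel()<282)&(v.ravel()<270)
print('deck z',np.median(P[D][:,2]))
# cap in tool frame
st=r.get_state(); M=R.from_quat(st['eef_rot']).as_matrix(); T=(P-st['tool_pos'])@M
S=(u>245)&(u<385)&(v>180)&(v<300)
S=S.ravel()&(np.hypot(T[:,0],T[:,1])<.05)&(d.ravel()>0)
h=np.histogram(T[S][:,2],bins=np.arange(-.05,.03,.004)); print(dict(zip(h[1].round(3),h[0])))
F=S&(abs(T[:,2]-.005)<.004)
q=T[F]; 
# outer edge: farthest radius per angle bin
a=np.degrees(np.arctan2(q[:,1],q[:,0])); rr=np.hypot(q[:,0],q[:,1]); E=[]
for t in range(-80,80,4):
    w=(a>=t)&(a<t+4)
    if w.sum()>5: E.append(q[w][rr[w].argmax(),:2])
E=np.array(E); f=least_squares(lambda p:np.hypot(E[:,0]-p[0],E[:,1]-p[1])-.036,[0,0],loss='soft_l1',f_scale=.001); print('flange c tool',f.x,np.abs(f.fun).mean(),len(E),'top z',np.median(q[:,2]))
A=np.c_[q[:,:2],np.ones(len(q))]; print('flange tilt',np.linalg.lstsq(A,q[:,2],rcond=None)[0])
Rb=S&(T[:,2]<-.025)&(abs(T[:,1])<.012); print('rib y range',np.percentile(T[Rb][:,1],[2,98]), 'x max',np.percentile(T[Rb][:,0],99), Rb.sum())
E
```

```text
grey deck [ 93. 194. 216. 216.]
[165 162  31  59 757] [179.90752972 191.85865258]
port rect ((0.5887787938117981, -0.011542191728949547), (0.05522763356566429, 0.027243144810199738), 8.68436050415039)
deck z 0.05950924223279663
{np.float64(-0.05): np.int64(146), np.float64(-0.046): np.int64(759), np.float64(-0.042): np.int64(333), np.float64(-0.038): np.int64(2762), np.float64(-0.034): np.int64(450), np.float64(-0.03): np.int64(440), np.float64(-0.026): np.int64(464), np.float64(-0.022): np.int64(345), np.float64(-0.018): np.int64(325), np.float64(-0.014): np.int64(275), np.float64(-0.01): np.int64(234), np.float64(-0.006): np.int64(221), np.float64(-0.002): np.int64(129), np.float64(0.002): np.int64(3390), np.float64(0.006): np.int64(875), np.float64(0.01): np.int64(168), np.float64(0.014): np.int64(19), np.float64(0.018): np.int64(0), np.float64(0.022): np.int64(0)}
flange c tool [-0.00151554  0.00037987] 0.00016948417457254874 40 top z 0.005459233855919072
flange tilt [ 3.61461531e-03 -6.43028223e-05  5.40516485e-03]
rib y range [-0.01116992  0.01114342] x max 0.02888775323238393 3515
```

```bash
python3 - <<'E'
from rep import *
z=np.load('pics/w9.png.npz'); im=cv2.imread('pics/w9.png'); d=z['d']; C={k:z[k] for k in('f','cx','cy','k1','T')}
g=cv2.cvtColor(im,cv2.COLOR_BGR2GRAY)
for n,b in(('slotA',(160,155,200,177)),('slotB',(160,205,205,225))):
    x0,y0,x1,y1=b; sub=g[y0:y1,x0:x1]
    for th in(120,150,):
        w=np.argwhere(sub<th)[:,::-1]+[x0,y0]; Q=onz(C,w.astype(float),.0597)[:,:2]; q=cv2.minAreaRect(np.ascontiguousarray(Q.astype(np.float32))); print(n,th,len(w),Q.mean(0).round(4),'rect',np.round(q[0],4),np.round(q[1],4),round(q[2],1))
# deck outline: white/any non-black region, flat at deck height by depth
v,u=np.mgrid[80:262,60:290]; P=cloud(C,np.c_[u.ravel(),v.ravel()],d)
t=np.radians(15.5);Rm=np.array([[np.cos(t),np.sin(t)],[-np.sin(t),np.cos(t)]])
q=P[abs(P[:,2]-.0597)<.004][:,:2]@Rm.T
print('deck y range',np.percentile(q[:,1],[.2,99.8]),'x range',np.percentile(q[:,0],[.2,99.8]),'ctr if mid y',)
print('w2 port in this frame',Rm@[.5885,-.009])
cv2.imwrite('pics/p9.png',cv2.resize(im[145:240,140:240],None,fx=6,fy=6,interpolation=cv2.INTER_CUBIC))
E
```

```text
slotA 120 98 [ 0.5674 -0.0169] rect [ 0.5686 -0.0148] [0.0117 0.0125] 15.2
slotA 150 140 [ 0.568  -0.0163] rect [ 0.5681 -0.0148] [0.0126 0.014 ] 15.3
slotB 120 178 [ 0.6067 -0.0043] rect [ 0.6064 -0.004 ] [0.0127 0.0134] 15.5
slotB 150 218 [ 0.6072 -0.0046] rect [ 0.6074 -0.0058] [0.0137 0.0176] 15.6
deck y range [-0.25098296 -0.08126176] x range [0.47992365 0.63483038] ctr if mid y
w2 port in this frame [ 0.56469138 -0.16594246]
```

View pics/p9.png

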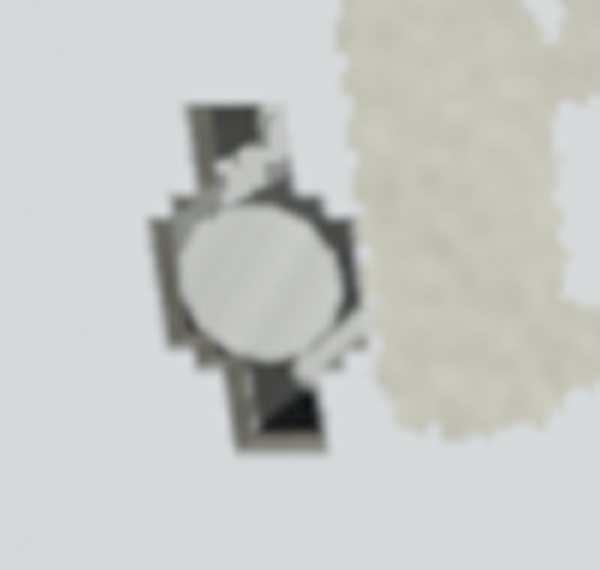

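The crop shows the disc at crop (260,282). The slots run from the end at (237,105) to the end at (284,450), with nothing in the port.

```bash
python3 - <<'E'
from rep import *
z=np.load('pics/w9.png.npz'); C={k:z[k] for k in('f','cx','cy','k1','T')}
c=np.array([[237,105],[284,450],[260,282],[187,105],[287,105],[240,450],[328,450],[155,280],[365,280]])/6-.42+[140,145]
Q=onz(C,c,.0597)[:,:2]; print(Q.round(4)); print('mid',((Q[0]+Q[1])/2).round(4),'len',np.hypot(*(Q[1]-Q[0])),'yaw',np.degrees(np.arctan2(*(Q[1]-Q[0])[::-1])),'bore mid',((Q[7]+Q[8])/2).round(4))
port=(Q[0]+Q[1])/2
M=R.from_quat(r.get_state()['eef_rot']).as_matrix(); print('TCP target',port-(M@[-.0015,.0004,0])[:2])
E
```

```text
[[ 0.562  -0.0161]
 [ 0.614  -0.0016]
 [ 0.5879 -0.009 ]
 [ 0.564  -0.0233]
 [ 0.5601 -0.009 ]
 [ 0.6158 -0.0083]
 [ 0.6121  0.0051]
 [ 0.5919 -0.0246]
 [ 0.5834  0.0064]]
mid [ 0.588  -0.0089] len 0.05393899898629505 yaw 15.588618927691265 bore mid [ 0.5876 -0.0091]
TCP target [ 0.58665451 -0.00964341]
```

```bash
python3 to.py 0.5866 -0.0097 0.11 195.5
python3 -m pendant '[[0.1,-0.5,0,0,0,0],[0.1,-1,0,0,0,0],[0,-1,0,0,0,0],[0,-1,0,0,0,0],[0,-0.8,0,0,0,0]]'
python3 -m pendant '[[0,-0.4,0,0,0,0],[0,0,0.5,0,0,0],[0,0,0.5,0,0,0],[0,0,0.5,0,0,0],[0,0,0.4,0,0,0]]'
python3 -m pendant '[[0,0,0,0,0,0],[0,0,0,0,0,0],[0,0,0,0,0,0]]'
python3 to.py 0.5866 -0.0097 0.11 195.5
```

```text
t 25.68 at [0.5613 0.1052 0.1691] yaw -164.4 q [-0.01  0.74 -0.43  1.79  0.45  0.71  1.15] F [-0.1  0.3 -1.2] open 0.179 ff 55.0
shift now-frame units [ 0.26  -4.705  2.356] target-frame [ 0.252 -4.701  2.365] turn units [0.0006 0.0002 0.0005] deg [0.1 0.  0.1]
clock: 26.1
tool_pos: [0.5857, -0.0045, 0.1689]
eef_rot: [-0.134, 0.991, -0.001, -0.0]
contact_force: [0.3, -0.4, -1.7]
opening: 0.174
finger_force: 55.0
clock: 26.52
tool_pos: [0.5878, -0.0109, 0.1206]
eef_rot: [-0.135, 0.991, 0.0, -0.0]
contact_force: [-1.1, 0.9, -2.9]
opening: 0.179
finger_force: 55.0
clock: 26.77
tool_pos: [0.5886, -0.0112, 0.122]
eef_rot: [-0.135, 0.991, 0.0, 0.0]
contact_force: [-0.1, -0.6, -1.8]
opening: 0.178
finger_force: 55.0
t 26.77 at [ 0.5886 -0.0112  0.122 ] yaw -164.5 q [ 0.18  0.82 -0.41  1.77  0.51  0.65  1.31] F [-0.1 -0.6 -1.8] open 0.178 ff 55.0
shift now-frame units [0.061 0.079 0.479] target-frame [0.06  0.08  0.479] turn units [ 0.0001  0.0003 -0.    ] deg [ 0.   0.1 -0. ]
```

```bash

python3 -m pendant '[[0.06,0.08,0.3,0,0,0],[0,0,0.3,0,0,0],[0,0,0.2,0,0,0],[0,0,0,0,0,0],[0,0,0,0,0,0]]'
python3 to.py 0.5866 -0.0097 0.09 195.5
python3 -m pendant '[[0,0,0.2,0,0,0],[0,0,0.2,0,0,0],[0,0,0,0,0,0],[0,0,0,0,0,0]]'
python3 to.py 0.5866 -0.0097 0.075 195.5
```

```text
clock: 27.18
tool_pos: [0.5859, -0.0103, 0.101]
eef_rot: [-0.134, 0.991, 0.0, -0.0]
contact_force: [0.1, -0.1, -1.6]
opening: 0.174
finger_force: 55.0
t 27.18 at [ 0.5859 -0.0103  0.101 ] yaw -164.5 q [ 0.16  0.85 -0.39  1.79  0.53  0.61  1.29] F [ 0.1 -0.1 -1.6] open 0.174 ff 55.0
shift now-frame units [-0.033  0.016  0.439] target-frame [-0.033  0.016  0.439] turn units [ 0.0001 -0.0003 -0.0002] deg [ 0.  -0.1 -0. ]
clock: 27.52
tool_pos: [0.5868, -0.0102, 0.0917]
eef_rot: [-0.134, 0.991, -0.0, 0.001]
contact_force: [-0.0, -0.1, 2.6]
opening: 0.175
finger_force: 55.0
t 27.52 at [ 0.5868 -0.0102  0.0917] yaw -164.6 q [ 0.16  0.87 -0.38  1.79  0.54  0.59  1.28] F [-0.  -0.1  2.6] open 0.175 ff 55.0
shift now-frame units [0.002 0.021 0.669] target-frame [0.002 0.021 0.669] turn units [-0.0001  0.0003 -0.0003] deg [-0.   0.1 -0.1]
```

Contact with the plunger at the expected height, with about 4.5 N, small lateral forces. I press on in small steps.

```bash

python3 -m pendant '[[0,0.02,0.1,0,0,0],[0,0,0.1,0,0,0],[0,0,0,0,0,0]]'
python3 -m pendant '[[0,0,0.12,0,0,0],[0,0,0,0,0,0]]'
python3 to.py 0.5866 -0.0097 0.075 195.5
```

```text
clock: 27.77
tool_pos: [0.5868, -0.0101, 0.0865]
eef_rot: [-0.134, 0.991, -0.0, 0.001]
contact_force: [0.1, -1.9, 4.9]
opening: 0.175
finger_force: 55.0
clock: 27.93
tool_pos: [0.5867, -0.0101, 0.0834]
eef_rot: [-0.134, 0.991, -0.0, 0.001]
contact_force: [1.7, -1.4, 4.8]
opening: 0.173
finger_force: 55.0
t 27.93 at [ 0.5867 -0.0101  0.0834] yaw -164.6 q [ 0.15  0.88 -0.37  1.79  0.55  0.57  1.28] F [ 1.7 -1.4  4.8] open 0.173 ff 55.0
shift now-frame units [0.001 0.016 0.338] target-frame [0.    0.016 0.338] turn units [-0.0002  0.0004 -0.0003] deg [-0.   0.1 -0.1]
```

```bash

python3 -m pendant '[[0,0,0.15,0,0,0],[0,0,0.1,0,0,0],[0,0,0,0,0,0]]'
python3 -m pendant '[[0,0,0.08,0,0,0],[0,0,0,0,0,0],[0,0,0,0,0,0]]'
python3 -m pendant '[[0,0,0.04,0,0,0],[0,0,0,0,0,0]]'
python3 to.py 0.5866 -0.0097 0.075 195.5
```

```text
clock: 28.18
tool_pos: [0.5867, -0.0101, 0.0773]
eef_rot: [-0.134, 0.991, -0.0, 0.001]
contact_force: [1.3, -1.4, 7.1]
opening: 0.172
finger_force: 55.0
clock: 28.43
tool_pos: [0.5867, -0.0101, 0.0756]
eef_rot: [-0.134, 0.991, -0.0, 0.001]
contact_force: [0.3, -2.0, 6.2]
opening: 0.175
finger_force: 55.0
clock: 28.6
tool_pos: [0.5868, -0.0101, 0.0749]
eef_rot: [-0.134, 0.991, -0.0, 0.001]
contact_force: [0.6, -1.5, 8.7]
opening: 0.177
finger_force: 55.0
t 28.6 at [ 0.5868 -0.0101  0.0749] yaw -164.6 q [ 0.15  0.89 -0.36  1.8   0.55  0.56  1.27] F [ 0.6 -1.5  8.7] open 0.177 ff 55.0
shift now-frame units [ 0.002  0.017 -0.002] target-frame [ 0.002  0.017 -0.002] turn units [-0.0003  0.0004 -0.0004] deg [-0.   0.1 -0.1]
```

```bash

python3 -m pendant '[[0,0,0.03,0,0,0],[0,0,0,0,0,0]]'
python3 -m pendant '[[0,0,0.03,0,0,0],[0,0,0,0,0,0]]'
python3 to.py 0.5866 -0.0097 0.075 195.5
```

```text
clock: 28.77
tool_pos: [0.5868, -0.0101, 0.0749]
eef_rot: [-0.134, 0.991, -0.001, 0.001]
contact_force: [-1.1, -1.6, 13.9]
opening: 0.182
finger_force: 55.0
clock: 28.93
tool_pos: [0.5868, -0.0101, 0.0749]
eef_rot: [-0.134, 0.991, -0.001, 0.001]
contact_force: [-2.2, -3.3, 19.7]
opening: 0.174
finger_force: 55.0
t 28.93 at [ 0.5868 -0.0101  0.0749] yaw -164.6 q [ 0.14  0.89 -0.36  1.8   0.55  0.55  1.27] F [-2.2 -3.3 19.7] open 0.174 ff 55.0
shift now-frame units [ 0.004  0.018 -0.006] target-frame [ 0.004  0.018 -0.006] turn units [-0.0005  0.0006 -0.0004] deg [-0.1  0.1 -0.1]
```

Flush: it stalls at 0.0749 with about 20 N. Now I twist clockwise (+ about tool z).

```bash

python3 -m pendant '[[0,0.005,0,0,0,0.02],[0,0.005,0,0,0,0.03],[0,0.005,0,0,0,0.03],[0,0.005,0,0,0,0.03],[0,0,0,0,0,0]]'
python3 to.py 0.5871 -0.0077 0.075 109.5
python3 -m pendant '[[0,0.005,0,0,0,0.03],[0,0.005,0,0,0,0.03],[0,0.005,0,0,0,0.03],[0,0.005,0,0,0,0.03],[0,0,0,0,0,0]]'
python3 to.py 0.5871 -0.0077 0.075 109.5; python3 -c "
from h import r;print(r.get_state()['moment'])"
```

```text
clock: 29.35
tool_pos: [0.5872, -0.0096, 0.0749]
eef_rot: [0.04, 0.999, -0.001, 0.002]
contact_force: [-1.9, -1.9, 18.7]
opening: 0.173
finger_force: 55.0
t 29.35 at [ 0.5872 -0.0096  0.0749] yaw 175.4 q [ 0.09  0.88 -0.27  1.8   0.44  0.52  1.02] F [-1.9 -1.9 18.7] open 0.173 ff 55.0
shift now-frame units [ 0.008  0.077 -0.006] target-frame [ 0.074  0.024 -0.006] turn units [3.000e-04 1.100e-03 3.663e-01] deg [ 0.   0.2 65.9]
clock: 29.77
tool_pos: [0.5873, -0.0093, 0.0749]
eef_rot: [0.226, 0.974, -0.0, 0.002]
contact_force: [-1.7, -2.0, 19.5]
opening: 0.178
finger_force: 55.0
t 29.77 at [ 0.5873 -0.0093  0.0749] yaw 153.8 q [ 0.04  0.87 -0.18  1.8   0.3   0.49  0.77] F [-1.7 -2.  19.5] open 0.178 ff 55.0
shift now-frame units [ 0.033  0.054 -0.005] target-frame [ 0.061  0.015 -0.005] turn units [0.0005 0.001  0.2463] deg [ 0.1  0.2 44.3]
[-0.47524658  0.44032797 -0.02884775]
```

```bash

python3 -m pendant '[[0,0.005,0,0,0,0.03],[0,0.005,0,0,0,0.03],[0,0.005,0,0,0,0.03],[0,0.005,0,0,0,0.03],[0,0,0,0,0,0]]'
python3 -m pendant '[[0,0.005,0,0,0,0.03],[0,0.005,0,0,0,0.03],[0,0.005,0,0,0,0.03],[0,0.005,0,0,0,0.025],[0,0,0,0,0,0]]'
python3 to.py 0.5871 -0.0077 0.075 109.5; python3 -c "
from h import r;print(r.get_state()['moment'])"
```

```text
clock: 30.18
tool_pos: [0.5876, -0.0088, 0.0749]
eef_rot: [0.405, 0.914, 0.0, 0.002]
contact_force: [-1.7, -2.1, 19.3]
opening: 0.177
finger_force: 55.0
clock: 30.6
tool_pos: [0.588, -0.0086, 0.0749]
eef_rot: [0.562, 0.827, 0.0, 0.002]
contact_force: [-1.5, -2.6, 19.6]
opening: 0.176
finger_force: 55.3
t 30.6 at [ 0.588  -0.0086  0.0749] yaw 111.7 q [-0.06  0.87 -0.    1.81  0.01  0.46  0.3 ] F [-1.5 -2.6 19.6] open 0.176 ff 55.3
shift now-frame units [ 0.045 -0.019 -0.005] target-frame [ 0.044 -0.021 -0.005] turn units [0.0008 0.0007 0.0121] deg [0.1 0.1 2.2]
[-0.47052543  0.5288592   0.5607142 ]
```

```bash

python3 -m pendant '[[0,0,0,0,0,0],[0,0,0,0,0,0],[0,0,0,0,0,0]]'
python3 - <<'E'
from h import *
st=r.get_state(); M=R.from_quat(st['eef_rot']).as_matrix()
im,d,C=snap('wrist','w10.png')
v,u=np.mgrid[170:300,230:400]; P=cloud(C,np.c_[u.ravel(),v.ravel()],d); T=(P-st['tool_pos'])@M
s=(T[:,2]<-.032)&(T[:,2]>-.04)&(abs(T[:,1])<.02)&(T[:,0]>.012)&(T[:,0]<.04)
q=T[s]; bx=np.arange(.013,.03,.003)
print('rib mid y by x',[(round(b,3),round((np.percentile(q[(q[:,0]>b)&(q[:,0]<b+.003)][:,1],3)+np.percentile(q[(q[:,0]>b)&(q[:,0]<b+.003)][:,1],97))/2,4)) for b in bx if ((q[:,0]>b)&(q[:,0]<b+.003)).sum()>5])
f=(abs(T[:,2]-.0055)<.004)&(np.hypot(T[:,0],T[:,1])<.04); print('flange top world z',np.median(P[f][:,2]),f.sum())
print(st['moment'],st['contact_force'],st['clock'])
b,_,_=snap('top','t10.png'); 
E
python3 to.py 0.5871 -0.0077 0.075 109.5
```

```text
clock: 30.85
tool_pos: [0.588, -0.0085, 0.0749]
eef_rot: [0.56, 0.828, 0.001, 0.001]
contact_force: [-1.2, -2.3, 19.3]
opening: 0.178
finger_force: 55.2
rib mid y by x [(np.float64(0.013), np.float64(0.0001)), (np.float64(0.016), np.float64(-0.0001)), (np.float64(0.019), np.float64(-0.0001)), (np.float64(0.022), np.float64(-0.0001)), (np.float64(0.025), np.float64(-0.0001)), (np.float64(0.028), np.float64(-0.0002))]
flange top world z 0.06954064071863675 4261
[-0.43146069  0.52195803  0.49385222] [-1.20802046 -2.2764917  19.27492385] 30.85
t 30.95 at [ 0.588  -0.0085  0.0749] yaw 111.8 q [-0.06  0.87 -0.01  1.81  0.01  0.46  0.31] F [-1.6 -2.2 19.8] open 0.175 ff 55.2
shift now-frame units [ 0.044 -0.02  -0.006] target-frame [ 0.043 -0.021 -0.006] turn units [0.0009 0.0005 0.0129] deg [0.2 0.1 2.3]
```

View pics/w10.png

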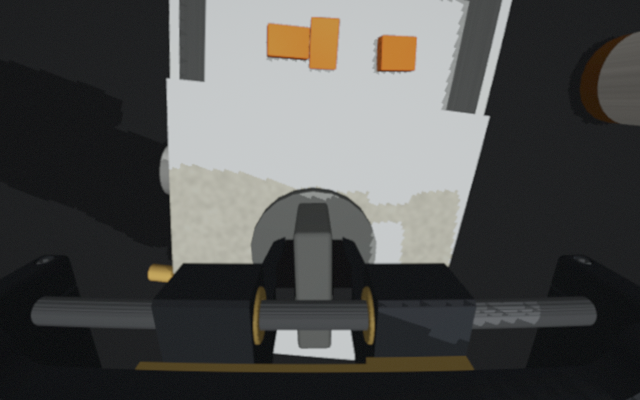

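The view shows the flange flush (top at 0.0695, deck at 0.0595) and the rib aligned with the tool. The cap is turned 1.46 rad against the stop, and the three chips are in the tray at (288,41), (324,42) and (397,53). I hand the job in.

```bash
python3 -c "
from plant import r
print(r.finish_job())"
```

```text
the job is handed in; nothing more can be done
None
```

I handed the job in at about 31 s with the three chips in the catch tray, the scraper standing back on the bench, and the cap held flush in the port, turned 1.46 rad clockwise against the stop; the hand-in returned no verdict.

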